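# Open the glue press and take out the glued-up piece

## Task

The glue has set: wind the press screw all the way up by the crank handle on its handwheel until you feel it come up against its stop, without forcing it, then ease it back about a quarter turn so that it is not left jammed. Then draw the glued-up wooden piece out of the press and lay it flat across the middle of the two drying sticks, square to them, and let go. Leave the other things on the bench alone.

Things in the scene. Friction and masses are not known exactly. Their poses are not given: they have to be found in the camera images.
- press: green bench screw press, bolted down, which does not move. Origin on the bench under the screw's axis, z up. Bed 250 mm along its x by 180 mm along its y, top face 45 mm above the bench. Two upright steel columns (28 mm thick) at x = +-92 mm carry a bridge 235 mm by 52 mm, from 152 to 190 mm above the bench, with a flange up to 199 mm; the screw passes through the nut in its middle. The opening between the columns runs along its y; the wooden piece sticks out towards its +y
- screw: the press's steel screw with its round pad (60 mm across, 14 mm thick) below; it rises and sinks along the press's z axis as the wheel turns, 8 mm for each full turn. Origin: centre of the pad's under face, which at the start is pressed on the wooden piece. Above the pad is a boss 36 mm across and 27 mm high
- boss_top (a point): centre of the top face of the screw's boss, 41 mm above the pad's under face. The screw cannot rise further once this face meets the nut's lower face
- nut: brass nut, 42 mm across, fixed under the bridge. Origin: centre of its lower face, the screw's upper stop, a hard one. How far it reaches down differs from time to time (stop 15 to 23.5 mm above the boss at the start, so 1.9 to 2.9 turns)
- wheel (a joint): turn of the level handwheel on top of the screw (grey cast iron, 130 mm across, three spokes), in rad, about 0 at the start; grows anticlockwise seen from above, which raises the screw, 1.27 mm per rad, and wheel and handle with it. About 7 N at the handle keeps it turning; it stays where it is left
- grip (a point): middle of the crank handle's gripping length, on its axis, 48 mm from the screw's. The handle is a black upright sleeve, 23 mm across, 62 mm tall, that spins freely on its pin; the point is 28 mm below its top, 40 mm above the rim. It goes round and rises with the wheel. 13 to 18 N along its path: firmly at the stop; over 22 N jams the thread. Backing off takes up to 15 N at first
- block: glued-up bar of three pine strips, 45 mm (x) by 210 mm (y) by 40 mm high, about 0.2 kg. Origin: centre of its under face; y along its length. At the start it lies on the press's bed, under the pad near its -y end, with 170 to 180 mm of it sticking out from the screw's axis towards the press's +y
- sticks: two square wooden drying sticks, 160 mm long (along its x) and 20 mm wide, 120 mm apart between centres (at y = +-60 mm), on a plywood board 170 mm by 190 mm; does not move. Origin on the bench under the middle, z up. Tops of the sticks 29 mm above the bench. The bar goes across both, its length along the y of this frame, its middle over the origin
- glue: bystander: white glue bottle, 60 mm across, 170 mm tall, standing; origin under its centre
- square: bystander: try square lying flat, dark stock 120 mm with a 160 mm steel blade; origin under the stock
- mallet: bystander: wooden mallet lying, 60 mm high, 290 mm long; origin under the handle's inner part
- offcut: bystander: pine offcut 60 x 90 x 25 mm; origin under its centre

How it is judged:
By the outcome, as a careful person would: the job done as asked, in the order asked, and still so for the second after the job is handed in, with the robot touching nothing.
It also fails if it takes over 72 s, if anything falls off the work surface, if the arm or the gripper's body presses on something with over 40 N, if the wrist force passes 120 N, or if a joint passes its speed limit or range.

## Robot

A 6-joint arm with a two-finger parallel gripper is mounted at the origin on the work surface. World frame = base frame: x ahead of the robot, y to its left, z up, the work surface at z = 0. Lengths are in mm, angles in rad, forces in N, time in s.
With the tool pointing down it reaches from about 275 to 1000 mm from the base axis. Payload 8.4 kg.
Tool frame: the origin (TCP) lies between the finger pads; the fingertips stand 11 mm ahead of it and the grasp point (between the pads) lies 8 mm behind it; z points along the fingers, y is the direction in which the jaws open and shut (so a half turn about z gives the same grasp; the last joint's range is limited). The gripper opens to 85 mm and grips with 20 to 120 N. Pads are 22 mm wide; open, the fingers measure 114 mm over their backs; the gripper's body (76 mm by 85 mm) begins 54 mm behind the grasp point. The pads swing forward as they close: fully open they stand 13 mm farther back than shut.
Start: joints at [1.178, 0.353, 1.633, -0, 1.155, -0.002], TCP at [238.079, 577.881, 242.281] pointing down, gripper open.
Joint ranges: [-2.63, 2.63], [-0.92, 2.1], [0.06, 2.66], [-1.3, 4.44], [0, 2.69], [-3.02, 3.02]. Speed limits (rad/s): [2.22, 2.22, 2.79, 3.14, 3.14, 3.14].

## Interface

Orientations are given as [roll, pitch, yaw] about the fixed x, y, z axes, in that order (R = Rz(yaw) Ry(pitch) Rx(roll)).
In Python, from rig import r, eyes gives the robot as it stands. The module is installed in compiled form; this text tells all that it offers.
- The arm moves only by the tool servo_tool, never from a script. Its argument "rows" is a list of rows, each a list of 3 entries, a list of its own where there are three numbers: the shift along the world's x, y, z in cm, then the turn about the world's z in rad, then the finger opening in cm, from 0 to 8.54. A call has 1 to 5 rows; each row shifts and turns the commanded pose from where the row before left it; what a row does not reach is not made up. A row lasts 1/12 s, in which the tool goes at most 41.7 mm and 7.16 degrees, less where a joint would pass 70% of its speed; a pose out of reach is approached as far as the arm can. A call is refused whole if a number of a shift passes 4.17 or a number of a turn 0.125, either way. A call with a gripper value outside its range is refused whole. The fingers move at their own pace and stop on an object; "squeeze" is the grip in N (left out, the last holds). Time passes only in rows, so rows that do not move let the fingers close. It gives the time, the measured TCP pose, the force and the opening at its end, in the units of the state.
- r.sense(): the state, without advancing time (a new reading comes with each control period).
- eyes.grab_frame(name): name is "side" or "top"; returns a dict with "frame" (384x512x3 uint8, red, green, blue), "depth" (384x512 float32, mm along the optical axis (not along the pixel's ray), 0 where there is no reading), "vertical_fov" (degrees; the focal length in pixels is half the picture's height over the tangent of half this angle, whatever the lens; pixels are square), "cx", "cy" (the principal point, pixels), "camera_from_world" (4x4, takes a point from world to camera coordinates). Camera axes: x right, y down, z forward; pixel columns grow to the right and rows downward; lengths in mm; the calibration is good to about 2 mm. A picture is of the moment at which its call begins.
- r.sign_off(): hands the job in, once; it reports no verdict.
The state is a dict: "clock": time; "qpos": joint angles; "qvel": joint speeds; "joint_efforts": joint torques, N m; "eef_pos": TCP position; "tcp_rot": TCP orientation; "contact_force": force on the tool from outside, world axes, zero at the start; "wrist_torque": the same for the moment, N m; "opening": opening from 0.0 (shut) to 1.0 (fully open).
Only numpy, scipy, OpenCV 4.12 (cv2) and the standard library are available. Lean on these libraries where they do the work, as an engineer would, in place of code of your own. Each camera call takes 0.05 s, during which the arm holds its last target.

## Working session

There is one attempt and no reset: what is moved stays moved. The work goes in short steps, Python scripts to look and compute and a tool call to move; the robot and the scene stay as the last step left them, time stands still between calls to the robot, and variables do not carry over. Pictures are saved under pics/ and viewed, and the job is handed in when it is done.

Besides the shell and the picture viewer there is one more tool, called after ">>>" as name([rows], argument=value, ...), one row to a line, values as JSON. servo_tool: Moves the arm, as the interface text tells. Its arguments: {"type":"object","properties":{"rows":{"type":"array"},"squeeze":{"type":"number"}},"required":["rows"]}

```bash
mkdir -p pics; ls
cat > h.py <<'E'
import numpy as np, cv2
from rig import r, eyes
def grab(n):
    d=eyes.grab_frame(n); 
    d['f']=192/np.tan(np.radians(d['vertical_fov'])/2)
    return d
def cloud(d):
    z=d['depth'].astype(float); v,u=np.mgrid[0:384,0:512]
    P=np.stack([(u-d['cx'])*z/d['f'],(v-d['cy'])*z/d['f'],z,np.ones_like(z)],-1)
    W=P@np.linalg.inv(d['camera_from_world']).T
    W=W[...,:3]; W[z==0]=np.nan
    return W
def proj(d,p):
    c=d['camera_from_world']@np.append(p,1); return d['cx']+d['f']*c[0]/c[2], d['cy']+d['f']*c[1]/c[2]
def save(d,name,s=1.5):
    cv2.imwrite('pics/'+name,cv2.resize(cv2.cvtColor(d['frame'],cv2.COLOR_RGB2BGR),None,fx=s,fy=s))
E
python3 - <<'E'
from h import *
for n in('side','top'):
    d=grab(n); save(d,n+'0.png'); W=cloud(d); np.savez('%s0.npz'%n,W=W,rgb=d['frame'])
    print(n,d['vertical_fov'],d['cx'],d['cy'],np.round(np.linalg.inv(d['camera_from_world']),3).tolist())
print(r.sense())
E
```

```text
pics
side 47.846234714885966 245.09264455840477 197.98365865291177 [[-0.978, -0.14, 0.152, 447.885], [-0.206, 0.726, -0.656, 814.258], [-0.018, -0.673, -0.739, 1082.435], [0.0, 0.0, 0.0, 1.0]]
top 48.10643859662866 261.0145485164944 192.44041903614436 [[0.026, -0.981, 0.194, 337.973], [-0.999, -0.029, -0.015, 10.386], [0.02, -0.193, -0.981, 1619.731], [0.0, 0.0, 0.0, 1.0]]
{'clock': 0.1, 'qpos': array([ 1.17757355e+00,  3.53560958e-01,  1.63404509e+00, -8.27982777e-07,
        1.15517950e+00, -2.35341934e-03]), 'qvel': array([-0.0001973 , -0.00287358, -0.00193261, -0.00076472, -0.00085454,
        0.00028755]), 'joint_efforts': array([ 3.12409858e-03, -6.06359267e+01, -3.42824650e+01,  2.73165188e-04,
        3.98748482e-03,  9.09454911e-06]), 'eef_pos': array([237.94125477, 577.5052846 , 241.65421775]), 'tcp_rot': array([-3.14039977e+00, -2.05026636e-06,  2.75072363e+00]), 'contact_force': array([0.36682109, 0.11200841, 0.04630802]), 'wrist_torque': array([-0.00609312, -0.05577007,  0.0125412 ]), 'opening': 0.9995367948779147}
```

View pics/side0.png

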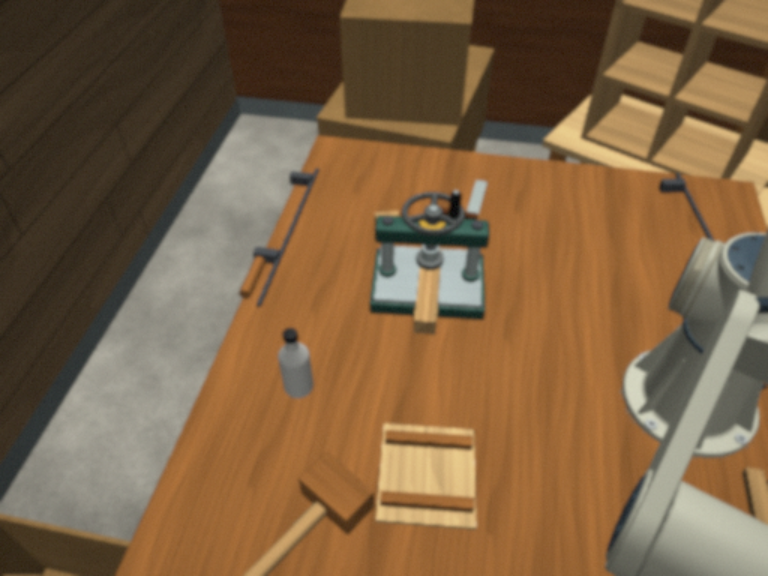

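View pics/top0.png

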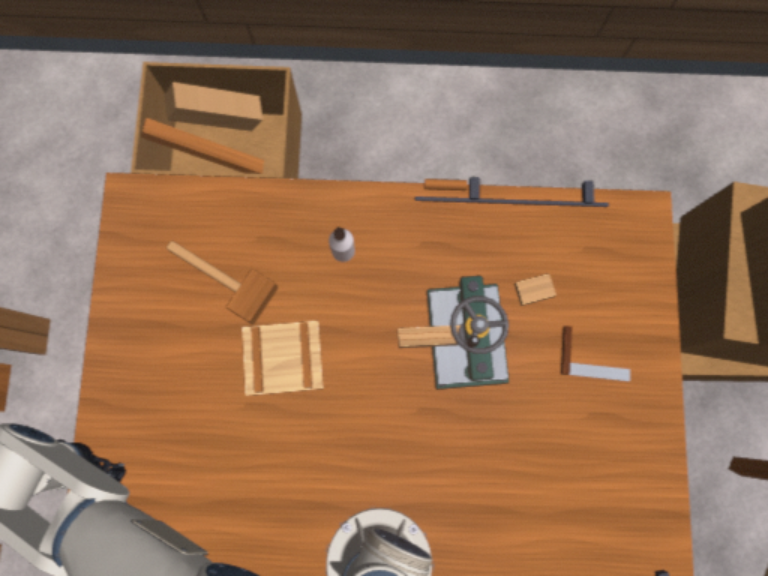

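Run:
```python
from h import *
T=np.load('top0.npz');W=T['W'];rgb=T['rgb']
S=np.load('side0.npz');WS=S['W']
def at(W,u,v,s=1.5): 
    u=int(u/s);v=int(v/s);return np.round(np.nanmedian(W[v-1:v+2,u-1:u+2].reshape(-1,3),0),1)
print('noise bench',at(W,400,430),at(W,300,500))
for n,p in dict(bedTL=(431,291),bedTR=(497,288),bedBL=(437,384),bedBR=(504,382),wheel=(479,324),handle=(474,341),barend=(402,338),st=(258,360),st2=(307,355),bri1=(472,280),bri2=(482,375)).items(): print(n,at(W,*p))
# band by height in press zone
m=(np.abs(W[...,0]-470)<250)&(np.abs(W[...,1]+180)<250)
z=W[...,2]
h,e=np.histogram(z[m&(z>10)],bins=np.arange(10,330,6)); print([(int(a),int(c)) for a,c in zip(e,h) if c])
def rect(mask,W=W):
    P=W[mask][:,:2].astype(np.float32); return len(P),cv2.minAreaRect(P)
```

```text
noise bench [ 3.075e+02 -4.140e+01  3.000e-01] [136.2 192.4  -2.8]
bedTL [ 647.  -110.9   35.2]
bedTR [ 658.7 -275.7   42.4]
bedBL [ 417.8 -129.6   29.3]
bedBR [ 429.3 -294.7   32.6]
wheel [ 538.9 -201.2  234.5]
handle [ 495.  -182.6  295.2]
barend [523.4 -41.   85.1]
st [464.3 308.   31. ]
st2 [482.2 191.9  31. ]
bri1 [ 647.8 -190.9  191.3]
bri2 [ 432.  -214.7  190.1]
[(10, 63), (16, 127), (22, 260), (28, 209), (34, 228), (40, 761), (46, 418), (52, 45), (58, 13), (64, 10), (70, 6), (76, 121), (82, 284), (88, 66), (94, 21), (100, 10), (154, 11), (160, 11), (166, 12), (172, 15), (178, 57), (184, 309), (190, 264), (196, 98), (202, 10), (208, 4), (214, 28), (220, 282), (226, 286), (232, 33), (238, 3), (244, 3), (250, 2), (256, 2), (262, 1), (268, 5), (274, 2), (280, 2), (286, 16), (292, 19), (298, 3)]
```

Run:
```python
from h import *
for n,c in(('top',(400,275,515,400)),('side',(360,120,510,345))):
    rgb=np.load(n+'0.npz')['rgb']; x0,y0,x1,y1=[int(a/1.5) for a in c]
    cv2.imwrite(f'pics/{n}crop0.png',cv2.resize(rgb[y0:y1,x0:x1,::-1],None,fx=(6 if n=='top' else 4),fy=(6 if n=='top' else 4),interpolation=cv2.INTER_CUBIC)); print(x0,y0)
```

```text
266 183
240 80
```

```bash
cat > fit.py <<'E'
from h import *
from scipy.optimize import least_squares
def circ(P):
    s=least_squares(lambda q:np.hypot(P[:,0]-q[0],P[:,1]-q[1])-q[2],[*P.mean(0),55],loss='soft_l1'); return s.x.round(1),np.sqrt(np.mean(s.fun**2)).round(2)
for n in('top','side'):
    T=np.load(n+'0.npz');W=T['W'];z=W[...,2]
    m=(np.abs(W[...,0]-540)<150)&(np.abs(W[...,1]+180)<200)
    w=m&(z>212)&(z<236); P=W[w]; c=np.array([538,-202]); d=np.hypot(*(P[:,:2]-c).T); P=P[(d>48)&(d<75)]
    print(n,'rim',circ(P[:,:2]),np.median(P[:,2]))
    P=W[m&(z>245)]; print('high',len(P),P.mean(0).round(1),np.median(P,0).round(1))
    P=W[m&(z>287)]; print('top',len(P),P.mean(0).round(1),P.min(0).round(1),P.max(0).round(1))
    for lo,hi,nm in((36,52,'bed'),(182,197,'bridge'),(79,92,'bar')):
        P=W[m&(z>lo)&(z<hi)]
        print(nm,len(P),np.round(np.median(P[:,2]),1),cv2.minAreaRect(P[:,:2].astype(np.float32)))
    m=(np.abs(W[...,0]-470)<130)&(np.abs(W[...,1]-250)<130)
    P=W[m&(z>24)&(z<36)]; 
    from scipy.cluster.vq import kmeans2
    if len(P):
        k,l=kmeans2(P[:,:2],np.array([[465,308],[480,192.]]),minit='matrix'); print('sticks',k.round(1),[cv2.minAreaRect(P[l==i,:2].astype(np.float32)) for i in(0,1)],np.median(P[:,2]))
    P=W[m&(z>3)&(z<40)]; print('board',cv2.minAreaRect(P[:,:2].astype(np.float32)))
E
python3 fit.py
```

```text
top rim (array([ 539.9, -204.2,   58. ]), np.float64(3.98)) 225.8460128600491
high 55 [ 495.5 -181.7  284.4] [ 495.  -181.9  290.9]
top 36 [ 496.8 -183.7  293.5] [ 487.2 -192.5  287.2] [ 505.7 -173.8  302.5]
bed 1354 44.2 ((536.993896484375, -182.3944549560547), (247.5343475341797, 219.77944946289062), 6.419648170471191)
bridge 635 189.7 ((540.3550415039062, -204.70565795898438), (234.05630493164062, 53.17621994018555), 6.407139301300049)
bar 431 84.8 ((530.4935302734375, -108.69190216064453), (46.03038024902344, 153.1341552734375), 4.619161605834961)
sticks [[472.5 312.2]
 [483.4 193.3]] [((492.3776550292969, 314.77679443359375), (209.06813049316406, 31.23628807067871), 3.3782944679260254), ((482.0813293457031, 193.4021453857422), (159.0923614501953, 20.35194206237793), 6.868649005889893)] 28.976956697198602
board ((469.79736328125, 250.0649871826172), (259.5622863769531, 260.28887939453125), 89.84264373779297)
side rim (array([ 541.3, -199.4,   57.9]), np.float64(3.66)) 227.051850484738
high 127 [ 498.7 -175.5  275.4] [ 498.6 -175.1  276.8]
top 42 [ 498.2 -177.3  294.2] [ 489.2 -191.   287. ] [ 509.3 -169.8  301.8]
bed 1747 46.0 ((537.2465209960938, -159.04005432128906), (246.49453735351562, 263.2366638183594), 6.502148151397705)
bridge 526 190.2 ((541.8447875976562, -200.8568572998047), (234.5245361328125, 56.50135040283203), 6.486540794372559)
bar 586 86.3 ((531.2359008789062, -113.13973236083984), (205.8083953857422, 172.47129821777344), 6.799684047698975)
sticks [[473.6 318.1]
 [483.  197.1]] [((492.21270751953125, 323.9342041015625), (205.82691955566406, 47.795867919921875), 18.3626708984375), ((483.2174072265625, 196.08494567871094), (159.74832153320312, 23.89957618713379), 6.3349409103393555)] 29.92501932375785
board ((469.9144287109375, 249.772705078125), (258.74176025390625, 259.3544006347656), 0.27539145946502686)
```

View pics/topcrop0.png

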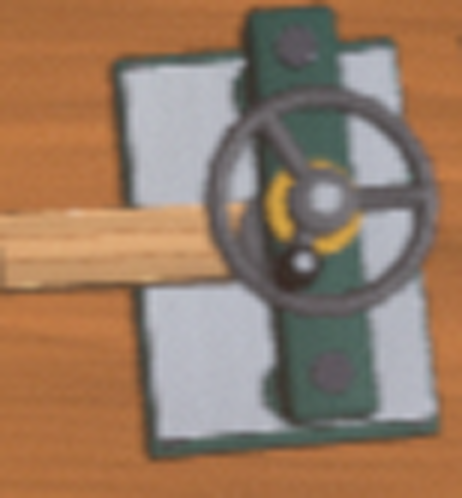

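View pics/sidecrop0.png

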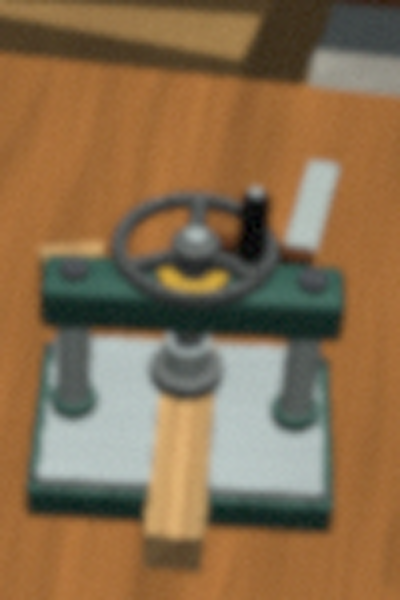

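Run:
```python
from h import *
for n in('top','side'):
    T=np.load(n+'0.npz');W=T['W'];z=W[...,2]
    d=np.hypot(W[...,0]-541,W[...,1]+202)
    P=W[(d<22)&(z>215)]; print(n,'hub',len(P),np.percentile(P[:,2],[50,90,100]).round(1),P[P[:,2]>np.percentile(P[:,2],80)].mean(0).round(1))
    m=(np.abs(W[...,0]-475)<95)&(np.abs(W[...,1]-252)<110)&(W[...,1]-W[...,0]*0.0<345)
    P=W[m&(z>24)&(z<34)][:,:2]
    # keep not mallet: fit model of two strips
    from scipy.optimize import minimize
    def model(q,P):
        c,s=np.cos(q[2]),np.sin(q[2]); x=(P[:,0]-q[0])*c+(P[:,1]-q[1])*s; y=-(P[:,0]-q[0])*s+(P[:,1]-q[1])*c
        return x,y
    def cost(q):
        x,y=model(q,P); e=np.hypot(np.maximum(np.abs(x)-80,0),np.maximum(np.abs(np.abs(y)-60)-10,0)); 
        return np.sum(np.minimum(e,8)) -0*1
    best=min((minimize(cost,[478+a,252+b,.11+c],method='Nelder-Mead') for a in(-5,5) for b in(-5,5) for c in(-.03,.02)),key=lambda s:s.fun)
    x,y=model(best.x,P); ok=(np.abs(x)<84)&(np.abs(np.abs(y)-60)<14)
    print(best.x.round(3),best.fun,len(P),ok.sum(), x[ok].min(),x[ok].max(), [ (np.percentile(y[ok&(y*s>0)],[2,50,98]).round(1)) for s in(-1,1)])
    # bar top
    c,s=np.cos(.1127),np.sin(.1127)
    X=(W[...,0]-541)*c+(W[...,1]+202.5)*s; Y=-(W[...,0]-541)*s+(W[...,1]+202.5)*c
    P=(np.abs(X)<60)&(Y>45)&(Y<200)&(z>78)&(z<95)
    print('bar press-frame X',np.percentile(X[P],[1,50,99]).round(1),'Y',np.percentile(Y[P],[1,99,100]).round(1),'z',np.median(z[P]))
    sl=np.polyfit(Y[P],X[P],1); print('slope',sl)
```

```text
top hub 116 [228.5 234.4 240.6] [ 542.5 -204.5  234.7]
[4.74853e+02 2.52857e+02 1.16000e-01] 28.617175147420006 412 409 -79.85979198344062 79.7981144560765 [array([-69.6, -60. , -50.1]), array([50. , 59.8, 70. ])]
bar press-frame X [-23.    0.2  23.6] Y [ 45.9 170.1 171.6] z 84.59170814669687
slope [ 0.03123477 -3.19820705]
side hub 118 [229.3 234.6 239.6] [ 541.3 -201.8  235.2]
[4.75974e+02 2.56030e+02 1.16000e-01] 110.39036657403275 936 928 -80.12332881536727 80.06266669664005 [array([-71. , -59.4, -49.4]), array([49.7, 60.8, 70.2])]
bar press-frame X [-19.5   2.7  25.1] Y [ 46.6 174.1 176.1] z 86.24135690818946
slope [ 0.02998658 -0.78322155]
```

>>> servo_tool([
  [[0, 0, 2.5], 0, 6],
  [[0.5, -1, 2.5], -0.05, 6],
  [[1, -2.5, 2.5], -0.05, 6],
  [[1.3, -3.7, 1], -0.055, 6],
  [[1.3, -3.8, 0.7], -0.055, 6],
])

```text
clock: 0.52
eef_pos: [279.4, 467.6, 335.6]
tcp_rot: [3.14, -0.0, 2.54]
contact_force: [-0.0, -0.4, 0.7]
opening: 0.701
```

>>> servo_tool([
  [[1.3, -3.8, 0.5], -0.055, 6],
  [[1.3, -3.8, 0], -0.055, 6],
  [[1.3, -3.8, 0], -0.055, 6],
  [[1.3, -3.8, 0], -0.055, 6],
  [[1.3, -3.8, 0], -0.055, 6],
])

```text
clock: 0.93
eef_pos: [344.0, 276.0, 339.2]
tcp_rot: [-3.142, 0.0, 2.264]
contact_force: [1.3, 0.0, -0.2]
opening: 0.702
```

>>> servo_tool([
  [[1.3, -3.8, 0], -0.055, 6],
  [[1.3, -3.8, 0], -0.055, 6],
  [[1.3, -3.8, 0], -0.055, 6],
  [[1.3, -3.8, 0], -0.055, 6],
  [[1.3, -3.8, 0], -0.055, 6],
])

```text
clock: 1.35
eef_pos: [409.0, 85.9, 339.3]
tcp_rot: [3.141, 0.0, 1.988]
contact_force: [1.5, -0.1, -0.9]
opening: 0.706
```

>>> servo_tool([
  [[1.3, -3.8, 0], -0.055, 6],
  [[1.3, -3.8, 0], -0.055, 6],
  [[1.3, -3.8, 0], -0.055, 6],
  [[1.3, -3.5, 0], -0.055, 6],
  [[0, 0, 0], 0, 6],
])

```text
clock: 1.77
eef_pos: [462.6, -66.4, 339.1]
tcp_rot: [3.141, 0.002, 1.763]
contact_force: [-0.2, 0.5, -0.4]
opening: 0.705
```

>>> servo_tool([
  [[1.1, -3.6, 0], -0.03, 6],
  [[1.1, -3.6, 0], -0.03, 6],
  [[0.9, -2.8, -0.5], -0.02, 6],
  [[0.4, -1.3, -1], 0, 6],
  [[0, 0, 0], 0, 6],
])

```text
clock: 2.18
eef_pos: [495.7, -175.8, 321.9]
tcp_rot: [-3.139, -0.001, 1.689]
contact_force: [-0.5, 0.6, -0.8]
opening: 0.705
```

Run:
```python
from h import *
s=r.sense(); print(s['eef_pos'],s['tcp_rot'])
d=grab('side'); W=cloud(d); 
u,v=proj(d,s['eef_pos']); print(u,v)
for n in('side','top'):
    d=grab(n); u,v=map(int,proj(d,s['eef_pos'])); g=d['frame'][max(v-45,0):v+75,u-60:u+60,::-1]; cv2.imwrite(f'pics/{n}1.png',cv2.resize(g,None,fx=4,fy=4,interpolation=cv2.INTER_CUBIC))
```

```text
[ 495.65080983 -175.80081736  321.86162865] [-3.13875812e+00 -9.92885104e-04  1.68891621e+00]
305.74904454386996 122.3125746498269
```

View pics/side1.png

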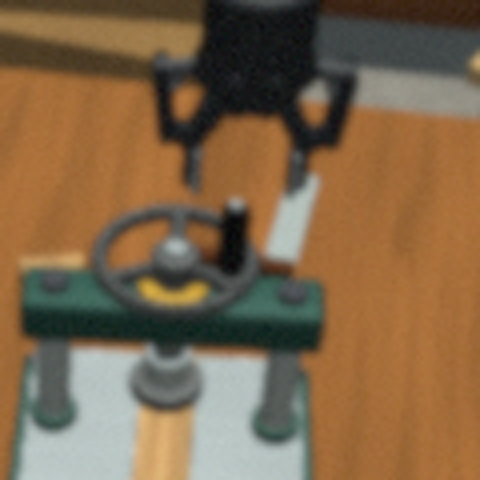

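View pics/top1.png

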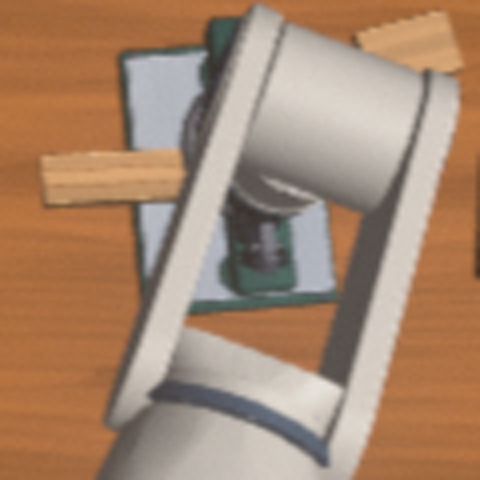

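>>> servo_tool([
  [[0.2, -0.4, 0], 0, 6],
  [[0, 0, -1.5], 0, 6],
  [[0, 0, -1.5], 0, 6],
  [[0, 0, -0.5], 0, 6],
  [[0, 0, 0], 0, 6],
])

```text
clock: 2.75
eef_pos: [497.4, -177.1, 288.4]
tcp_rot: [-3.14, -0.001, 1.692]
contact_force: [0.0, -0.3, -0.3]
opening: 0.703
```

Run:
```python
from h import *
s=r.sense(); d=grab('side'); u,v=map(int,proj(d,s['eef_pos'])); W=cloud(d)
x0,y0=u-40,v-35
g=d['frame'][y0:v+35,x0:u+40,::-1]; cv2.imwrite(f'pics/side2.png',cv2.resize(g,None,fx=7,fy=7,interpolation=cv2.INTER_CUBIC)); print(x0,y0,proj(d,s['eef_pos']))
```

```text
264 96 (np.float64(304.19346955323954), np.float64(131.28455771964252))
```

View pics/side2.png

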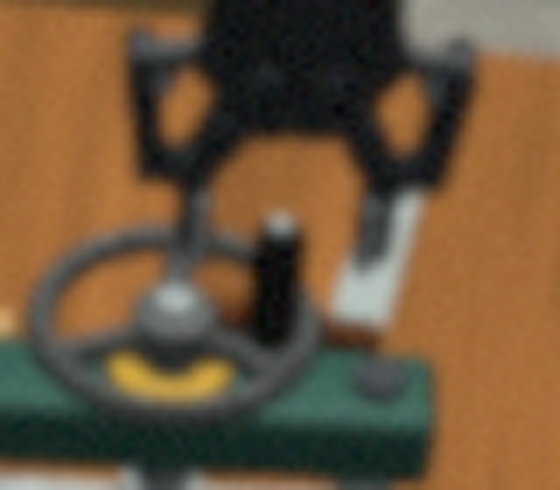

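Run:
```python
from h import *
d=grab('side'); W=cloud(d)
for n,(a,b,c,e) in dict(f1=(187,215,200,262),f2=(362,215,385,265),h=(265,225,295,320),pin=(272,212,288,224)).items():
    x=W[96+b//7:96+e//7, 264+a//7:264+c//7].reshape(-1,3); x=x[x[:,2]>240]; print(n,len(x),np.median(x,0).round(1)); print(x[np.argsort(-x[:,2])][::3].round(0).tolist())
```

```text
f1 12 [ 536.3 -165.9  300.3]
[[535.0, -166.0, 311.0], [538.0, -166.0, 307.0], [538.0, -171.0, 299.0], [535.0, -168.0, 295.0]]
f2 28 [ 463.4 -171.6  304.8]
[[463.0, -168.0, 320.0], [460.0, -175.0, 314.0], [465.0, -171.0, 310.0], [469.0, -183.0, 307.0], [460.0, -177.0, 306.0], [468.0, -179.0, 303.0], [467.0, -172.0, 302.0], [467.0, -170.0, 299.0], [466.0, -169.0, 297.0], [458.0, -177.0, 292.0]]
h 65 [ 499.9 -173.7  282.3]
[[505.0, -178.0, 299.0], [499.0, -180.0, 298.0], [502.0, -183.0, 295.0], [507.0, -179.0, 294.0], [508.0, -184.0, 293.0], [507.0, -176.0, 292.0], [505.0, -182.0, 292.0], [498.0, -174.0, 289.0], [497.0, -171.0, 287.0], [494.0, -173.0, 286.0], [494.0, -171.0, 284.0], [503.0, -173.0, 281.0], [505.0, -172.0, 278.0], [499.0, -170.0, 276.0], [496.0, -170.0, 273.0], [493.0, -173.0, 271.0], [499.0, -173.0, 271.0], [493.0, -173.0, 267.0], [504.0, -175.0, 264.0], [501.0, -174.0, 262.0], [498.0, -176.0, 261.0], [504.0, -172.0, 259.0]]
pin 4 [ 501.1 -183.5  299.9]
[[500.0, -185.0, 301.0], [506.0, -189.0, 294.0]]
```

>>> servo_tool([
  [[0.15, -0.4, -1], 0, 6],
  [[0, 0, -1], 0, 6],
  [[0, 0, -0.8], 0, 6],
  [[0, 0, 0], 0, 6],
])

```text
clock: 3.18
eef_pos: [498.5, -181.8, 259.1]
tcp_rot: [-3.139, -0.002, 1.691]
contact_force: [-0.6, -0.9, -0.5]
opening: 0.703
```

>>> servo_tool([
  [[0, 0, 0], 0, 4],
  [[0, 0, 0], 0, 3],
  [[0, 0, 0], 0, 2],
  [[0, 0, 0], 0, 1.5],
  [[0, 0, 0], 0, 1.5],
], squeeze=40)

```text
clock: 3.6
eef_pos: [498.8, -182.4, 261.8]
tcp_rot: [-3.14, 0.0, 1.691]
contact_force: [-4.9, -1.5, 3.7]
opening: 0.26
```

```bash
cat > arc.py <<'E'
import numpy as np,sys
def arc(th,steps,R=48,zper=0.127):
    pos=lambda t:4.8*R/48*np.array([np.cos(t),np.sin(t)]); e=np.zeros(2); out=[]; t0=th
    p0=pos(th); c=p0.copy()
    for s in steps:
        th+=s; d=np.round(pos(th)-c,2); c=c+d; out.append([d[0],d[1],round(zper*s,2)])
    print('end',round(th,4),[[ [float(v) for v in o] ,0,1.5] for o in out])
    return th
E
python3 - <<'E'
from arc import *; r=np.radians
t=arc(2.706,[r(3),r(5),r(7),r(7),r(3)])
E
```

```text
end 3.1423 [[[-0.1, -0.23, 0.01], 0, 1.5], [[-0.14, -0.4, 0.01], 0, 1.5], [[-0.14, -0.57, 0.02], 0, 1.5], [[-0.06, -0.58, 0.02], 0, 1.5], [[-0.01, -0.25, 0.01], 0, 1.5]]
```

>>> servo_tool([
  [[-0.1, -0.23, 0.01], 0, 1.5],
  [[-0.14, -0.4, 0.01], 0, 1.5],
  [[-0.14, -0.57, 0.02], 0, 1.5],
  [[-0.06, -0.58, 0.02], 0, 1.5],
  [[-0.01, -0.25, 0.01], 0, 1.5],
])

```text
clock: 4.02
eef_pos: [494.2, -201.4, 262.3]
tcp_rot: [-3.141, -0.003, 1.691]
contact_force: [-5.0, 8.7, 5.6]
opening: 0.254
```

>>> servo_tool([
  [[0, 0, 0], 0, 1.5],
])

```text
clock: 4.1
eef_pos: [494.3, -201.7, 262.3]
tcp_rot: [-3.14, -0.002, 1.69]
contact_force: [-5.0, 6.7, 4.9]
opening: 0.257
```

Run:
```python
from arc import *; r=np.radians
t=3.1423
t=arc(t,[r(8)]+[r(13)]*4)
for i in range(7): t=arc(t,[r(15)]*5)
```

```text
end 4.1895 [[[0.05, -0.67, 0.02], 0, 1.5], [[0.27, -1.05, 0.03], 0, 1.5], [[0.5, -0.96, 0.03], 0, 1.5], [[0.71, -0.83, 0.03], 0, 1.5], [[0.87, -0.65, 0.03], 0, 1.5]]
end 5.4985 [[[1.16, -0.48, 0.03], 0, 1.5], [[1.24, -0.16, 0.03], 0, 1.5], [[1.24, 0.16, 0.03], 0, 1.5], [[1.16, 0.48, 0.03], 0, 1.5], [[0.99, 0.77, 0.03], 0, 1.5]]
end 6.8075 [[[0.76, 0.99, 0.03], 0, 1.5], [[0.48, 1.16, 0.03], 0, 1.5], [[0.16, 1.25, 0.03], 0, 1.5], [[-0.16, 1.24, 0.03], 0, 1.5], [[-0.48, 1.15, 0.03], 0, 1.5]]
end 8.1165 [[[-0.76, 0.99, 0.03], 0, 1.5], [[-1.0, 0.77, 0.03], 0, 1.5], [[-1.16, 0.47, 0.03], 0, 1.5], [[-1.24, 0.17, 0.03], 0, 1.5], [[-1.24, -0.17, 0.03], 0, 1.5]]
end 9.4255 [[[-1.16, -0.48, 0.03], 0, 1.5], [[-0.99, -0.76, 0.03], 0, 1.5], [[-0.76, -1.0, 0.03], 0, 1.5], [[-0.48, -1.16, 0.03], 0, 1.5], [[-0.16, -1.24, 0.03], 0, 1.5]]
end 10.7345 [[[0.16, -1.24, 0.03], 0, 1.5], [[0.48, -1.16, 0.03], 0, 1.5], [[0.77, -0.99, 0.03], 0, 1.5], [[0.99, -0.77, 0.03], 0, 1.5], [[1.16, -0.47, 0.03], 0, 1.5]]
end 12.0435 [[[1.24, -0.16, 0.03], 0, 1.5], [[1.24, 0.16, 0.03], 0, 1.5], [[1.16, 0.48, 0.03], 0, 1.5], [[1.0, 0.77, 0.03], 0, 1.5], [[0.76, 0.99, 0.03], 0, 1.5]]
end 13.3525 [[[0.48, 1.16, 0.03], 0, 1.5], [[0.16, 1.24, 0.03], 0, 1.5], [[-0.16, 1.24, 0.03], 0, 1.5], [[-0.48, 1.16, 0.03], 0, 1.5], [[-0.77, 0.99, 0.03], 0, 1.5]]
```

Note z rounding loses 0.003 cm per row; I'll trim it by the force. Also shifting the centre -0.5 mm in x and up 0.4 mm.

>>> servo_tool([
  [[0.0, -0.67, 0.06], 0, 1.5],
  [[0.27, -1.05, 0.03], 0, 1.5],
  [[0.5, -0.96, 0.03], 0, 1.5],
  [[0.71, -0.83, 0.03], 0, 1.5],
  [[0.87, -0.65, 0.03], 0, 1.5],
])

```text
clock: 4.52
eef_pos: [516.7, -243.7, 263.6]
tcp_rot: [-3.138, -0.002, 1.691]
contact_force: [-8.0, 3.9, 2.6]
opening: 0.257
```

>>> servo_tool([
  [[1.16, -0.48, 0.04], 0, 1.5],
  [[1.24, -0.16, 0.03], 0, 1.5],
  [[1.24, 0.16, 0.04], 0, 1.5],
  [[1.16, 0.48, 0.03], 0, 1.5],
  [[0.99, 0.77, 0.04], 0, 1.5],
])

```text
clock: 4.93
eef_pos: [575.4, -237.6, 265.3]
tcp_rot: [-3.138, 0.001, 1.69]
contact_force: [-8.2, -4.0, 0.1]
opening: 0.253
```

>>> servo_tool([
  [[0.76, 0.99, 0.03], 0, 1.5],
  [[0.48, 1.16, 0.03], 0, 1.5],
  [[0.16, 1.25, 0.03], 0, 1.5],
  [[-0.16, 1.24, 0.04], 0, 1.5],
  [[-0.48, 1.15, 0.03], 0, 1.5],
])

```text
clock: 5.35
eef_pos: [584.5, -180.0, 267.0]
tcp_rot: [3.141, 0.004, 1.691]
contact_force: [0.7, -10.2, -5.7]
opening: 0.251
```

>>> servo_tool([
  [[-0.76, 0.99, 0.01], 0, 1.5],
  [[-1.0, 0.77, 0.02], 0, 1.5],
  [[-1.16, 0.47, 0.02], 0, 1.5],
  [[-1.24, 0.17, 0.03], 0, 1.5],
  [[-1.24, -0.17, 0.03], 0, 1.5],
])

```text
clock: 5.77
eef_pos: [531.9, -156.0, 268.7]
tcp_rot: [3.136, 0.001, 1.691]
contact_force: [9.0, -0.7, -7.2]
opening: 0.254
```

>>> servo_tool([
  [[-1.16, -0.48, 0.03], 0, 1.5],
  [[-0.99, -0.76, 0.03], 0, 1.5],
  [[-0.76, -1.0, 0.04], 0, 1.5],
  [[-0.48, -1.16, 0.03], 0, 1.5],
  [[-0.16, -1.24, 0.04], 0, 1.5],
])

```text
clock: 6.18
eef_pos: [494.0, -201.1, 270.3]
tcp_rot: [3.141, -0.003, 1.691]
contact_force: [0.1, 8.3, 0.3]
opening: 0.254
```

>>> servo_tool([
  [[0.16, -1.24, 0.03], 0, 1.5],
  [[0.48, -1.16, 0.04], 0, 1.5],
  [[0.77, -0.99, 0.03], 0, 1.5],
  [[0.99, -0.77, 0.03], 0, 1.5],
  [[1.16, -0.47, 0.04], 0, 1.5],
])

```text
clock: 6.6
eef_pos: [528.6, -249.1, 271.9]
tcp_rot: [-3.138, -0.001, 1.69]
contact_force: [-8.0, 2.8, 3.4]
opening: 0.254
```

>>> servo_tool([
  [[1.24, -0.16, 0.03], 0, 1.5],
  [[1.24, 0.16, 0.03], 0, 1.5],
  [[1.16, 0.48, 0.03], 0, 1.5],
  [[1.0, 0.77, 0.03], 0, 1.5],
  [[0.76, 0.99, 0.03], 0, 1.5],
])

```text
clock: 7.02
eef_pos: [583.4, -227.8, 273.5]
tcp_rot: [-3.139, 0.002, 1.69]
contact_force: [-9.6, -4.4, 3.8]
opening: 0.253
```

>>> servo_tool([
  [[0.48, 1.16, 0.03], 0, 1.5],
  [[0.16, 1.24, 0.03], 0, 1.5],
  [[-0.16, 1.24, 0.03], 0, 1.5],
  [[-0.48, 1.16, 0.03], 0, 1.5],
  [[-0.77, 0.99, 0.03], 0, 1.5],
])

```text
clock: 7.43
eef_pos: [577.5, -170.2, 275.3]
tcp_rot: [3.139, 0.004, 1.691]
contact_force: [2.5, -10.3, -2.9]
opening: 0.254
```

Run:
```python
from h import *
fr=[grab('side') for _ in range(4)]
d=fr[0]; im=np.mean([f['frame'].astype(float) for f in fr],0)
P=np.array([541,-202.5,0]); yv=np.array([-.1125,.9937,0])
for z,o in((152,26),(141,21),(149,21),(139.5,18),(112.5,18)): print(z,o,np.round(proj(d,P+o*yv+[0,0,z]),1))
u,v=map(int,proj(d,P+[0,0,140])); x0,y0=u-20,v-20; print(x0,y0)
g=np.clip(im[y0:y0+45,x0:x0+40,::-1]*1.5,0,255).astype(np.uint8)
cv2.imwrite('pics/nut.png',cv2.resize(g,None,fx=14,fy=13,interpolation=cv2.INTER_CUBIC))
np.set_printoptions(linewidth=250)
for v in range(y0+8,y0+34): print(v,[tuple(int(q) for q in im[v,u+k]) for k in(-4,-2,0,2,4)], d['depth'][v,u].round())
o=np.load('side0.npz')['rgb']; print('orig')
for v in range(y0+8,y0+34): print(v,[tuple(int(q) for q in o[v,u+k]) for k in(-2,0,2)])
```

```text
152 26 [287.6 164.3]
141 21 [287.4 165.7]
149 21 [287.5 163.9]
139.5 18 [287.4 165.4]
112.5 18 [287.  171.6]
267 141
149 [(106, 99, 82), (86, 87, 84), (86, 89, 88), (92, 95, 93), (100, 100, 94)] 1264.0
150 [(75, 75, 70), (78, 79, 78), (83, 87, 86), (90, 94, 93), (93, 95, 92)] 1263.0
151 [(58, 60, 55), (65, 64, 61), (67, 70, 68), (70, 74, 71), (73, 76, 73)] 1265.0
152 [(57, 56, 45), (61, 57, 48), (61, 57, 48), (58, 57, 49), (61, 60, 52)] 1268.0
153 [(67, 68, 48), (73, 64, 41), (74, 64, 40), (71, 62, 41), (67, 62, 44)] 1317.0
154 [(66, 73, 53), (76, 70, 42), (80, 70, 37), (79, 67, 36), (72, 71, 46)] 1324.0
155 [(49, 64, 51), (60, 66, 44), (69, 65, 41), (70, 66, 41), (60, 67, 48)] 1325.0
156 [(29, 50, 41), (37, 52, 41), (42, 51, 36), (45, 54, 40), (38, 54, 44)] 1325.0
157 [(22, 42, 36), (21, 42, 34), (28, 46, 40), (26, 43, 36), (23, 45, 38)] 1337.0
158 [(20, 40, 33), (19, 41, 34), (19, 41, 35), (23, 41, 36), (19, 40, 35)] 1333.0
159 [(19, 39, 34), (23, 41, 36), (21, 39, 34), (17, 36, 33), (22, 39, 36)] 1340.0
160 [(21, 39, 32), (16, 38, 33), (16, 39, 33), (23, 40, 36), (23, 40, 35)] 134
[... 1839 characters left out ...]
161 [(13, 38, 32), (27, 43, 36), (23, 37, 34)]
162 [(31, 44, 40), (32, 44, 39), (23, 40, 32)]
163 [(42, 52, 48), (43, 48, 44), (49, 56, 52)]
164 [(54, 58, 58), (56, 60, 56), (65, 69, 68)]
165 [(71, 77, 78), (65, 69, 68), (83, 86, 86)]
166 [(101, 107, 107), (92, 99, 101), (112, 119, 118)]
167 [(128, 138, 136), (125, 134, 132), (131, 140, 139)]
168 [(127, 137, 136), (131, 141, 139), (127, 136, 134)]
169 [(107, 115, 111), (112, 119, 116), (102, 110, 109)]
170 [(89, 94, 91), (94, 99, 96), (88, 93, 88)]
171 [(86, 93, 90), (88, 94, 90), (82, 88, 83)]
172 [(84, 91, 90), (87, 93, 91), (86, 91, 89)]
173 [(89, 93, 92), (87, 94, 92), (93, 97, 94)]
174 [(101, 106, 102), (101, 105, 104), (106, 111, 107)]
```

View pics/nut.png

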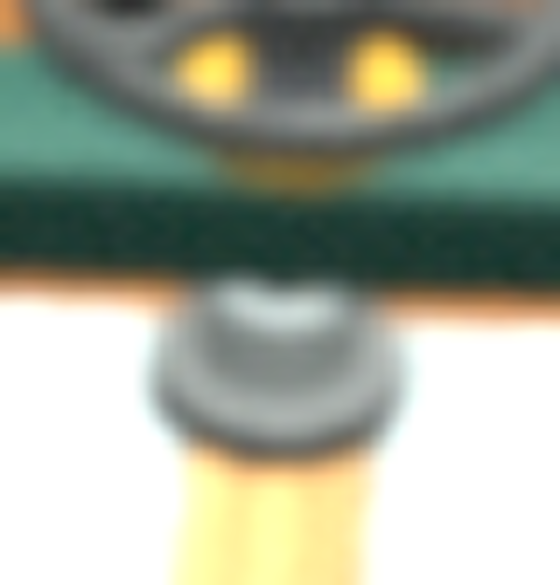

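Run:
```python
from arc import *; r=np.radians
t=arc(13.3525,[r(15)]*3+[r(10),r(2)])
print((t-2.706)/2/np.pi)
```

```text
end 14.3473 [[[-0.99, 0.76, 0.03], 0, 1.5], [[-1.16, 0.48, 0.03], 0, 1.5], [[-1.25, 0.16, 0.03], 0, 1.5], [[-0.83, -0.07, 0.02], 0, 1.5], [[-0.16, -0.03, 0.0], 0, 1.5]]
1.8527764349611968
```

>>> servo_tool([
  [[-0.99, 0.76, 0.03], 0, 1.5],
  [[-1.16, 0.48, 0.03], 0, 1.5],
  [[-1.25, 0.16, 0.03], 0, 1.5],
  [[-0.83, -0.07, 0.02], 0, 1.5],
  [[-0.16, -0.03, 0.0], 0, 1.5],
])

```text
clock: 8.05
eef_pos: [533.9, -155.6, 276.6]
tcp_rot: [3.137, 0.0, 1.69]
contact_force: [7.3, 1.5, -2.8]
opening: 0.258
```

>>> servo_tool([
  [[0, 0, 0], 0, 1.5],
])

```text
clock: 8.13
eef_pos: [534.2, -155.6, 276.5]
tcp_rot: [3.138, -0.0, 1.69]
contact_force: [3.5, 0.6, 2.8]
opening: 0.253
```

>>> servo_tool([
  [[0.1, 0.02, 0], 0, 1.5],
])

```text
clock: 8.22
eef_pos: [534.5, -155.5, 276.4]
tcp_rot: [3.14, -0.0, 1.69]
contact_force: [-1.4, 0.6, 5.8]
opening: 0.259
```

>>> servo_tool([
  [[0, 0, 0], 0, 1.5],
])

```text
clock: 8.3
eef_pos: [534.4, -155.5, 276.5]
tcp_rot: [3.14, 0.0, 1.691]
contact_force: [-0.9, 1.9, 5.4]
opening: 0.256
```

```bash
cat > tab.py <<'E'
import numpy as np,sys
# cumulative rounding table
t0=float(sys.argv[1]);st=np.radians(float(sys.argv[2]));n=int(sys.argv[3])
c=4.8*np.array([np.cos(t0),np.sin(t0)]);z=0
for i in range(1,n+1):
    t=t0+i*st; d=np.round(4.8*np.array([np.cos(t),np.sin(t)])-c,2); c+=d; dz=round(.127*st*i-z,2); z+=dz
    print(f"{t:.3f} turn {(t-2.706)/2/np.pi:.3f}: [{d[0]:.2f},{d[1]:.2f},{dz:.2f}]")
E
python3 tab.py 14.3473 3 60
```

```text
14.400 turn 1.861: [-0.24,-0.06,0.01]
14.452 turn 1.869: [-0.25,-0.07,0.00]
14.504 turn 1.878: [-0.23,-0.08,0.01]
14.557 turn 1.886: [-0.23,-0.10,0.01]
14.609 turn 1.894: [-0.23,-0.11,0.00]
14.661 turn 1.903: [-0.22,-0.12,0.01]
14.714 turn 1.911: [-0.22,-0.13,0.01]
14.766 turn 1.919: [-0.20,-0.14,0.00]
14.819 turn 1.928: [-0.20,-0.16,0.01]
14.871 turn 1.936: [-0.19,-0.16,0.01]
14.923 turn 1.944: [-0.19,-0.17,0.00]
14.976 turn 1.953: [-0.17,-0.19,0.01]
15.028 turn 1.961: [-0.16,-0.19,0.01]
15.080 turn 1.969: [-0.15,-0.20,0.00]
15.133 turn 1.978: [-0.15,-0.20,0.01]
15.185 turn 1.986: [-0.13,-0.22,0.01]
15.237 turn 1.994: [-0.12,-0.22,0.00]
15.290 turn 2.003: [-0.11,-0.23,0.01]
15.342 turn 2.011: [-0.09,-0.23,0.01]
15.394 turn 2.019: [-0.08,-0.23,0.00]
15.447 turn 2.028: [-0.08,-0.25,0.01]
15.499 turn 2.036: [-0.05,-0.24,0.01]
15.552 turn 2.044: [-0.05,-0.25,0.00]
15.604 turn 2.053: [-0.03,-0.25,0.01]
15.656 turn 2.061: [-0.02,-0.25,0.01]
15.709 turn 2.069: [-0.01,-0.25,0.00]
15.761 turn 2.078: [0.01,-0.25,0.01]
15.813 turn 2.086: [0.02,-0.25,0.01]
15.866 turn 2.094: [0.03,-0.25,0.00]
1
[... 441 characters left out ...]
]
16.546 turn 2.203: [0.18,-0.17,0.01]
16.599 turn 2.211: [0.19,-0.17,0.01]
16.651 turn 2.219: [0.20,-0.15,0.00]
16.703 turn 2.228: [0.21,-0.14,0.01]
16.756 turn 2.236: [0.21,-0.13,0.01]
16.808 turn 2.244: [0.23,-0.12,0.00]
16.861 turn 2.253: [0.22,-0.11,0.01]
16.913 turn 2.261: [0.23,-0.10,0.01]
16.965 turn 2.269: [0.24,-0.08,0.00]
17.018 turn 2.278: [0.24,-0.07,0.01]
17.070 turn 2.286: [0.25,-0.06,0.01]
17.122 turn 2.294: [0.24,-0.05,0.00]
17.175 turn 2.303: [0.25,-0.03,0.01]
17.227 turn 2.311: [0.25,-0.02,0.01]
17.279 turn 2.319: [0.25,-0.00,0.00]
17.332 turn 2.328: [0.26,0.00,0.01]
17.384 turn 2.336: [0.25,0.02,0.01]
17.437 turn 2.344: [0.25,0.04,0.00]
17.489 turn 2.353: [0.24,0.04,0.01]
```

>>> servo_tool([
  [[-0.1, -0.02, 0.0], 0, 1.5],
  [[-0.24, -0.06, 0.04], 0, 1.5],
  [[-0.25, -0.07, 0.01], 0, 1.5],
  [[-0.23, -0.08, 0.01], 0, 1.5],
  [[-0.23, -0.1, 0.01], 0, 1.5],
])

```text
clock: 8.72
eef_pos: [524.9, -158.2, 276.8]
tcp_rot: [3.138, -0.001, 1.691]
contact_force: [6.8, 4.3, 0.5]
opening: 0.258
```

>>> servo_tool([
  [[-0.23, -0.11, 0.01], 0, 1.5],
])

```text
clock: 8.8
eef_pos: [522.5, -159.1, 276.9]
tcp_rot: [3.138, -0.001, 1.691]
contact_force: [7.4, 4.8, -0.2]
opening: 0.255
```

>>> servo_tool([
  [[-0.22, -0.12, 0.01], 0, 1.5],
])

```text
clock: 8.88
eef_pos: [520.2, -160.3, 276.9]
tcp_rot: [3.138, -0.001, 1.691]
contact_force: [6.4, 4.8, 0.6]
opening: 0.254
```

>>> servo_tool([
  [[-0.22, -0.13, 0.01], 0, 1.5],
])

```text
clock: 8.97
eef_pos: [518.0, -161.5, 277.0]
tcp_rot: [3.138, -0.001, 1.691]
contact_force: [6.4, 5.3, -0.3]
opening: 0.254
```

>>> servo_tool([
  [[-0.2, -0.14, 0.0], 0, 1.5],
])

```text
clock: 9.05
eef_pos: [515.9, -162.8, 277.1]
tcp_rot: [3.139, -0.002, 1.691]
contact_force: [4.8, 6.0, 1.3]
opening: 0.256
```

>>> servo_tool([
  [[-0.2, -0.16, 0.01], 0, 1.5],
])

```text
clock: 9.13
eef_pos: [513.8, -164.3, 277.1]
tcp_rot: [3.139, -0.002, 1.691]
contact_force: [5.0, 7.1, 1.7]
opening: 0.256
```

>>> servo_tool([
  [[-0.19, -0.16, 0.01], 0, 1.5],
])

```text
clock: 9.22
eef_pos: [511.7, -165.8, 277.2]
tcp_rot: [3.139, -0.002, 1.691]
contact_force: [5.2, 7.3, 1.3]
opening: 0.254
```

>>> servo_tool([
  [[-0.19, -0.17, 0.0], 0, 1.5],
])

```text
clock: 9.3
eef_pos: [509.8, -167.4, 277.2]
tcp_rot: [3.139, -0.002, 1.691]
contact_force: [4.0, 7.7, 2.6]
opening: 0.25
```

>>> servo_tool([
  [[-0.17, -0.19, 0.01], 0, 1.5],
])

```text
clock: 9.38
eef_pos: [507.9, -169.3, 277.3]
tcp_rot: [3.14, -0.003, 1.691]
contact_force: [3.8, 7.7, 3.0]
opening: 0.255
```

>>> servo_tool([
  [[-0.16, -0.19, 0.02], 0, 1.5],
])

```text
clock: 9.47
eef_pos: [506.2, -171.1, 277.4]
tcp_rot: [3.14, -0.003, 1.691]
contact_force: [3.1, 7.9, 2.0]
opening: 0.257
```

>>> servo_tool([
  [[-0.15, -0.2, 0.01], 0, 1.5],
])

```text
clock: 9.55
eef_pos: [504.6, -173.1, 277.4]
tcp_rot: [3.14, -0.003, 1.691]
contact_force: [3.2, 7.9, 2.7]
opening: 0.256
```

>>> servo_tool([
  [[-0.15, -0.2, 0.02], 0, 1.5],
])

```text
clock: 9.63
eef_pos: [503.0, -175.1, 277.5]
tcp_rot: [3.14, -0.003, 1.691]
contact_force: [3.4, 7.4, 0.7]
opening: 0.253
```

>>> servo_tool([
  [[-0.13, -0.22, 0.01], 0, 1.5],
])

```text
clock: 9.72
eef_pos: [501.6, -177.2, 277.6]
tcp_rot: [3.141, -0.003, 1.691]
contact_force: [2.6, 7.9, 2.2]
opening: 0.253
```

>>> servo_tool([
  [[-0.12, -0.22, 0.01], 0, 1.5],
])

```text
clock: 9.8
eef_pos: [500.2, -179.4, 277.6]
tcp_rot: [3.141, -0.003, 1.691]
contact_force: [2.6, 8.1, 1.2]
opening: 0.256
```

>>> servo_tool([
  [[-0.11, -0.23, 0.01], 0, 1.5],
])

```text
clock: 9.88
eef_pos: [499.1, -181.7, 277.7]
tcp_rot: [3.141, -0.003, 1.691]
contact_force: [1.8, 8.4, 1.5]
opening: 0.257
```

>>> servo_tool([
  [[-0.09, -0.23, 0.01], 0, 1.5],
])

```text
clock: 9.97
eef_pos: [498.0, -183.9, 277.8]
tcp_rot: [3.141, -0.003, 1.691]
contact_force: [0.7, 7.4, 2.9]
opening: 0.258
```

>>> servo_tool([
  [[-0.08, -0.23, 0.01], 0, 1.5],
])

```text
clock: 10.05
eef_pos: [497.1, -186.2, 277.8]
tcp_rot: [-3.141, -0.003, 1.691]
contact_force: [0.9, 8.7, 2.4]
opening: 0.257
```

>>> servo_tool([
  [[-0.08, -0.25, 0.01], 0, 1.5],
])

```text
clock: 10.13
eef_pos: [496.2, -188.7, 277.9]
tcp_rot: [-3.141, -0.004, 1.691]
contact_force: [0.4, 8.3, 3.1]
opening: 0.256
```

>>> servo_tool([
  [[-0.05, -0.24, 0.01], 0, 1.5],
])

```text
clock: 10.22
eef_pos: [495.6, -191.1, 278.0]
tcp_rot: [-3.141, -0.004, 1.691]
contact_force: [-0.5, 8.9, 2.1]
opening: 0.253
```

>>> servo_tool([
  [[-0.05, -0.25, 0.01], 0, 1.5],
])

```text
clock: 10.3
eef_pos: [495.0, -193.6, 278.1]
tcp_rot: [-3.141, -0.004, 1.691]
contact_force: [0.5, 8.1, 2.7]
opening: 0.255
```

>>> servo_tool([
  [[-0.03, -0.25, 0.01], 0, 1.5],
])

```text
clock: 10.38
eef_pos: [494.6, -196.1, 278.1]
tcp_rot: [-3.14, -0.004, 1.691]
contact_force: [-0.5, 8.1, 2.3]
opening: 0.259
```

>>> servo_tool([
  [[-0.02, -0.25, 0.01], 0, 1.5],
])

```text
clock: 10.47
eef_pos: [494.3, -198.6, 278.2]
tcp_rot: [-3.14, -0.004, 1.691]
contact_force: [-0.2, 8.7, 3.0]
opening: 0.254
```

>>> servo_tool([
  [[0, 0.1, 0.0], 0, 1.5],
  [[0, 0, 0.0], 0, 1.5],
])

```text
clock: 10.63
eef_pos: [494.2, -198.7, 278.2]
tcp_rot: [-3.14, -0.001, 1.691]
contact_force: [-1.7, 3.3, 0.9]
opening: 0.255
```

>>> servo_tool([
  [[0, -0.1, 0.0], 0, 1.5],
  [[-0.01, -0.25, 0.01], 0, 1.5],
])

```text
clock: 10.8
eef_pos: [494.1, -201.1, 278.3]
tcp_rot: [-3.14, -0.003, 1.691]
contact_force: [-2.2, 7.3, 1.4]
opening: 0.256
```

>>> servo_tool([
  [[0.01, -0.25, 0.01], 0, 1.5],
])

```text
clock: 10.88
eef_pos: [494.1, -203.8, 278.4]
tcp_rot: [-3.14, -0.003, 1.691]
contact_force: [-2.8, 7.7, 2.1]
opening: 0.257
```

>>> servo_tool([
  [[0.02, -0.25, 0.01], 0, 1.5],
])

```text
clock: 10.97
eef_pos: [494.2, -206.3, 278.4]
tcp_rot: [-3.14, -0.003, 1.691]
contact_force: [-2.2, 8.1, 2.4]
opening: 0.256
```

>>> servo_tool([
  [[0.03, -0.25, 0.01], 0, 1.5],
])

```text
clock: 11.05
eef_pos: [494.4, -208.8, 278.5]
tcp_rot: [-3.14, -0.003, 1.691]
contact_force: [-3.0, 7.3, 1.6]
opening: 0.254
```

>>> servo_tool([
  [[0.05, -0.25, 0.01], 0, 1.5],
])

```text
clock: 11.13
eef_pos: [494.8, -211.3, 278.5]
tcp_rot: [-3.139, -0.003, 1.691]
contact_force: [-3.3, 8.1, 1.3]
opening: 0.255
```

>>> servo_tool([
  [[0.06, -0.24, 0.01], 0, 1.5],
])

```text
clock: 11.22
eef_pos: [495.3, -213.8, 278.6]
tcp_rot: [-3.139, -0.003, 1.691]
contact_force: [-4.1, 7.3, 1.3]
opening: 0.258
```

>>> servo_tool([
  [[0.07, -0.24, 0.01], 0, 1.5],
])

```text
clock: 11.3
eef_pos: [495.9, -216.2, 278.6]
tcp_rot: [-3.139, -0.003, 1.691]
contact_force: [-4.3, 6.6, 2.1]
opening: 0.256
```

>>> servo_tool([
  [[0.08, -0.24, 0.01], 0, 1.5],
])

```text
clock: 11.38
eef_pos: [496.7, -218.6, 278.7]
tcp_rot: [-3.139, -0.003, 1.691]
contact_force: [-4.8, 6.6, 3.2]
opening: 0.254
```

>>> servo_tool([
  [[0.1, -0.23, 0.01], 0, 1.5],
])

```text
clock: 11.47
eef_pos: [497.6, -220.9, 278.8]
tcp_rot: [-3.139, -0.003, 1.691]
contact_force: [-5.8, 6.7, 2.4]
opening: 0.256
```

>>> servo_tool([
  [[0.11, -0.23, 0.01], 0, 1.5],
])

```text
clock: 11.55
eef_pos: [498.6, -223.3, 278.9]
tcp_rot: [-3.138, -0.003, 1.691]
contact_force: [-4.7, 6.9, 2.3]
opening: 0.262
```

>>> servo_tool([
  [[0.12, -0.22, 0.01], 0, 1.5],
])

```text
clock: 11.63
eef_pos: [499.7, -225.5, 278.9]
tcp_rot: [-3.138, -0.003, 1.691]
contact_force: [-4.7, 5.5, 1.6]
opening: 0.259
```

>>> servo_tool([
  [[0.13, -0.21, 0.01], 0, 1.5],
])

```text
clock: 11.72
eef_pos: [501.0, -227.7, 279.0]
tcp_rot: [-3.138, -0.003, 1.691]
contact_force: [-6.1, 6.5, 2.7]
opening: 0.255
```

>>> servo_tool([
  [[0.14, -0.21, 0.01], 0, 1.5],
])

```text
clock: 11.8
eef_pos: [502.3, -229.8, 279.1]
tcp_rot: [-3.138, -0.003, 1.691]
contact_force: [-5.6, 5.9, 2.7]
opening: 0.25
```

>>> servo_tool([
  [[0.15, -0.2, 0.01], 0, 1.5],
])

```text
clock: 11.88
eef_pos: [503.7, -231.9, 279.2]
tcp_rot: [-3.138, -0.003, 1.691]
contact_force: [-6.4, 5.6, 2.5]
opening: 0.257
```

>>> servo_tool([
  [[0.17, -0.19, 0.01], 0, 1.5],
])

```text
clock: 11.97
eef_pos: [505.3, -233.8, 279.2]
tcp_rot: [-3.138, -0.003, 1.691]
contact_force: [-6.3, 5.8, 2.2]
opening: 0.258
```

>>> servo_tool([
  [[0.17, -0.18, 0.01], 0, 1.5],
])

```text
clock: 12.05
eef_pos: [507.0, -235.7, 279.3]
tcp_rot: [-3.137, -0.003, 1.691]
contact_force: [-6.2, 5.0, 1.3]
opening: 0.253
```

>>> servo_tool([
  [[0.18, -0.17, 0.01], 0, 1.5],
])

```text
clock: 12.13
eef_pos: [508.7, -237.4, 279.3]
tcp_rot: [-3.137, -0.003, 1.691]
contact_force: [-5.9, 5.2, 1.1]
opening: 0.256
```

>>> servo_tool([
  [[0.19, -0.17, 0.01], 0, 1.5],
])

```text
clock: 12.22
eef_pos: [510.6, -239.2, 279.4]
tcp_rot: [-3.137, -0.003, 1.691]
contact_force: [-6.8, 5.5, 0.5]
opening: 0.255
```

>>> servo_tool([
  [[0.2, -0.15, 0.01], 0, 1.5],
])

```text
clock: 12.3
eef_pos: [512.5, -240.7, 279.5]
tcp_rot: [-3.137, -0.003, 1.691]
contact_force: [-7.2, 3.9, 0.4]
opening: 0.257
```

>>> servo_tool([
  [[0.21, -0.14, 0.0], 0, 1.5],
])

```text
clock: 12.38
eef_pos: [514.6, -242.2, 279.5]
tcp_rot: [-3.137, -0.002, 1.691]
contact_force: [-7.4, 2.8, 2.1]
opening: 0.257
```

>>> servo_tool([
  [[0.21, -0.13, 0.01], 0, 1.5],
])

```text
clock: 12.47
eef_pos: [516.7, -243.6, 279.6]
tcp_rot: [-3.137, -0.002, 1.691]
contact_force: [-8.2, 2.6, 1.8]
opening: 0.254
```

>>> servo_tool([
  [[0.23, -0.12, 0.0], 0, 1.5],
])

```text
clock: 12.55
eef_pos: [518.9, -244.9, 279.7]
tcp_rot: [-3.137, -0.002, 1.691]
contact_force: [-7.8, 2.5, 2.7]
opening: 0.253
```

>>> servo_tool([
  [[0.22, -0.11, 0.01], 0, 1.5],
])

```text
clock: 12.63
eef_pos: [521.1, -246.1, 279.7]
tcp_rot: [-3.137, -0.002, 1.691]
contact_force: [-8.6, 2.1, 1.8]
opening: 0.255
```

>>> servo_tool([
  [[0.23, -0.1, 0.01], 0, 1.5],
])

```text
clock: 12.72
eef_pos: [523.4, -247.1, 279.8]
tcp_rot: [-3.137, -0.002, 1.691]
contact_force: [-8.3, 2.1, 1.7]
opening: 0.256
```

>>> servo_tool([
  [[0.24, -0.08, 0.0], 0, 1.5],
])

```text
clock: 12.8
eef_pos: [525.8, -248.1, 279.9]
tcp_rot: [-3.137, -0.002, 1.691]
contact_force: [-8.1, 1.6, 2.7]
opening: 0.251
```

>>> servo_tool([
  [[0.24, -0.07, 0.01], 0, 1.5],
])

```text
clock: 12.88
eef_pos: [528.2, -248.8, 279.9]
tcp_rot: [-3.137, -0.001, 1.691]
contact_force: [-8.6, 0.4, 1.7]
opening: 0.254
```

>>> servo_tool([
  [[0.25, -0.06, 0.01], 0, 1.5],
])

```text
clock: 12.97
eef_pos: [530.7, -249.5, 280.0]
tcp_rot: [-3.137, -0.001, 1.691]
contact_force: [-8.4, 1.0, 0.6]
opening: 0.254
```

>>> servo_tool([
  [[0.24, -0.05, 0.0], 0, 1.5],
])

```text
clock: 13.05
eef_pos: [533.1, -250.0, 280.0]
tcp_rot: [-3.137, -0.001, 1.691]
contact_force: [-8.5, 0.8, 2.5]
opening: 0.254
```

>>> servo_tool([
  [[0.25, -0.03, 0.01], 0, 1.5],
])

```text
clock: 13.13
eef_pos: [535.6, -250.4, 280.2]
tcp_rot: [-3.137, -0.001, 1.691]
contact_force: [-8.8, -0.1, 1.7]
opening: 0.255
```

>>> servo_tool([
  [[0.25, -0.02, 0.01], 0, 1.5],
])

```text
clock: 13.22
eef_pos: [538.1, -250.7, 280.2]
tcp_rot: [-3.137, -0.001, 1.691]
contact_force: [-8.6, -1.4, 1.2]
opening: 0.256
```

>>> servo_tool([
  [[0.25, 0.0, 0.0], 0, 1.5],
])

```text
clock: 13.3
eef_pos: [540.6, -250.8, 280.3]
tcp_rot: [-3.137, -0.001, 1.691]
contact_force: [-7.8, -0.6, 2.2]
opening: 0.258
```

```bash
python3 tab.py 17.2794 3 72 | cut -d: -f1,2 | sed 's/ turn//'
```

```text
17.332 2.328: [0.25,0.01,0.01]
17.384 2.336: [0.25,0.02,0.00]
17.436 2.344: [0.25,0.03,0.01]
17.489 2.353: [0.25,0.05,0.01]
17.541 2.361: [0.24,0.05,0.00]
17.594 2.369: [0.24,0.08,0.01]
17.646 2.378: [0.24,0.08,0.01]
17.698 2.386: [0.23,0.10,0.00]
17.751 2.394: [0.23,0.10,0.01]
17.803 2.403: [0.22,0.12,0.01]
17.855 2.411: [0.21,0.14,0.00]
17.908 2.419: [0.21,0.14,0.01]
17.960 2.428: [0.20,0.15,0.01]
18.012 2.436: [0.19,0.16,0.00]
18.065 2.444: [0.18,0.18,0.01]
18.117 2.453: [0.18,0.18,0.01]
18.170 2.461: [0.16,0.19,0.00]
18.222 2.469: [0.15,0.20,0.01]
18.274 2.478: [0.14,0.21,0.01]
18.327 2.486: [0.14,0.21,0.00]
18.379 2.494: [0.12,0.22,0.01]
18.431 2.503: [0.10,0.23,0.01]
18.484 2.511: [0.10,0.23,0.00]
18.536 2.519: [0.08,0.24,0.01]
18.588 2.528: [0.07,0.24,0.01]
18.641 2.536: [0.06,0.25,0.00]
18.693 2.544: [0.05,0.24,0.01]
18.745 2.553: [0.03,0.25,0.01]
18.798 2.561: [0.02,0.25,0.00]
18.850 2.569: [0.01,0.25,0.01]
18.903 2.578: [-0.01,0.25,0.01]
18.955 2.586: [-0.02,0.25,0.00]
19.007 2.594: [-0.03,0.25,0.01]
19.060 2.603: [-0.05,0.25,0.01]
19.112 2.611: [-0.06,0.25,0.00]
19.164 2.6
[... 485 characters left out ...]
-0.22,0.12,0.01]
20.002 2.753: [-0.22,0.11,0.01]
20.054 2.761: [-0.24,0.09,0.00]
20.107 2.769: [-0.23,0.09,0.01]
20.159 2.778: [-0.24,0.07,0.01]
20.212 2.786: [-0.25,0.06,0.00]
20.264 2.794: [-0.25,0.04,0.01]
20.316 2.803: [-0.24,0.03,0.01]
20.369 2.811: [-0.25,0.02,0.00]
20.421 2.819: [-0.26,0.01,0.01]
20.473 2.828: [-0.25,-0.01,0.01]
20.526 2.836: [-0.25,-0.02,0.00]
20.578 2.844: [-0.25,-0.03,0.01]
20.630 2.853: [-0.24,-0.05,0.01]
20.683 2.861: [-0.25,-0.05,0.00]
20.735 2.869: [-0.24,-0.08,0.01]
20.788 2.878: [-0.24,-0.08,0.01]
20.840 2.886: [-0.23,-0.10,0.00]
20.892 2.894: [-0.22,-0.10,0.01]
20.945 2.903: [-0.23,-0.12,0.01]
20.997 2.911: [-0.21,-0.14,0.00]
21.049 2.919: [-0.21,-0.14,0.01]
```

>>> servo_tool([
  [[0.25, 0.01, 0.01], 0, 1.5],
])

```text
clock: 13.38
eef_pos: [543.1, -250.8, 280.3]
tcp_rot: [-3.137, -0.0, 1.691]
contact_force: [-7.3, -1.4, 0.8]
opening: 0.255
```

>>> servo_tool([
  [[0.25, 0.02, 0.0], 0, 1.5],
])

```text
clock: 13.47
eef_pos: [545.7, -250.7, 280.4]
tcp_rot: [-3.137, -0.0, 1.691]
contact_force: [-8.7, -0.9, 1.9]
opening: 0.255
```

>>> servo_tool([
  [[0.25, 0.03, 0.01], 0, 1.5],
])

```text
clock: 13.55
eef_pos: [548.2, -250.5, 280.5]
tcp_rot: [-3.137, -0.0, 1.691]
contact_force: [-8.0, -1.3, 0.6]
opening: 0.256
```

>>> servo_tool([
  [[0.25, 0.05, 0.01], 0, 1.5],
])

```text
clock: 13.63
eef_pos: [550.7, -250.0, 280.6]
tcp_rot: [-3.137, -0.0, 1.691]
contact_force: [-7.6, -2.6, -0.3]
opening: 0.258
```

>>> servo_tool([
  [[0.24, 0.05, 0.0], 0, 1.5],
])

```text
clock: 13.72
eef_pos: [553.1, -249.6, 280.6]
tcp_rot: [-3.137, 0.0, 1.691]
contact_force: [-8.3, -2.5, 1.8]
opening: 0.257
```

>>> servo_tool([
  [[0.24, 0.08, 0.01], 0, 1.5],
])

```text
clock: 13.8
eef_pos: [555.5, -248.9, 280.7]
tcp_rot: [-3.137, 0.0, 1.691]
contact_force: [-7.2, -3.1, 0.4]
opening: 0.253
```

>>> servo_tool([
  [[0.24, 0.08, 0.01], 0, 1.5],
])

```text
clock: 13.88
eef_pos: [558.0, -248.1, 280.8]
tcp_rot: [-3.137, 0.0, 1.691]
contact_force: [-7.3, -2.0, -0.1]
opening: 0.255
```

>>> servo_tool([
  [[0.23, 0.1, 0.0], 0, 1.5],
])

```text
clock: 13.97
eef_pos: [560.3, -247.3, 280.8]
tcp_rot: [-3.137, 0.001, 1.691]
contact_force: [-7.9, -3.7, 0.8]
opening: 0.254
```

>>> servo_tool([
  [[0.23, 0.1, 0.0], 0, 1.5],
])

```text
clock: 14.05
eef_pos: [562.7, -246.2, 280.9]
tcp_rot: [-3.137, 0.001, 1.691]
contact_force: [-8.2, -3.5, 2.6]
opening: 0.256
```

>>> servo_tool([
  [[0.22, 0.12, 0.01], 0, 1.5],
])

```text
clock: 14.13
eef_pos: [564.8, -245.1, 281.0]
tcp_rot: [-3.137, 0.001, 1.691]
contact_force: [-6.6, -4.1, 0.3]
opening: 0.258
```

>>> servo_tool([
  [[0.21, 0.14, 0.0], 0, 1.5],
])

```text
clock: 14.22
eef_pos: [567.0, -243.8, 281.0]
tcp_rot: [-3.137, 0.001, 1.691]
contact_force: [-7.7, -4.5, 0.8]
opening: 0.248
```

>>> servo_tool([
  [[0.21, 0.14, 0.01], 0, 1.5],
])

```text
clock: 14.3
eef_pos: [569.1, -242.5, 281.1]
tcp_rot: [-3.137, 0.001, 1.691]
contact_force: [-7.4, -4.6, 0.3]
opening: 0.254
```

>>> servo_tool([
  [[0.2, 0.15, 0.0], 0, 1.5],
])

```text
clock: 14.38
eef_pos: [571.2, -241.0, 281.1]
tcp_rot: [-3.137, 0.001, 1.691]
contact_force: [-7.2, -4.2, 0.4]
opening: 0.257
```

>>> servo_tool([
  [[0.19, 0.16, 0.01], 0, 1.5],
])

```text
clock: 14.47
eef_pos: [573.1, -239.5, 281.2]
tcp_rot: [-3.137, 0.001, 1.691]
contact_force: [-6.6, -4.7, 0.8]
opening: 0.258
```

>>> servo_tool([
  [[0.18, 0.18, 0.01], 0, 1.5],
])

```text
clock: 14.55
eef_pos: [575.0, -237.8, 281.3]
tcp_rot: [-3.138, 0.001, 1.691]
contact_force: [-4.6, -5.3, -0.4]
opening: 0.251
```

>>> servo_tool([
  [[0.18, 0.18, 0.0], 0, 1.5],
])

```text
clock: 14.63
eef_pos: [576.8, -236.0, 281.4]
tcp_rot: [-3.138, 0.002, 1.691]
contact_force: [-6.6, -4.8, 0.9]
opening: 0.248
```

>>> servo_tool([
  [[0.16, 0.19, 0.01], 0, 1.5],
])

```text
clock: 14.72
eef_pos: [578.5, -234.1, 281.4]
tcp_rot: [-3.138, 0.002, 1.691]
contact_force: [-5.7, -4.9, -0.3]
opening: 0.252
```

>>> servo_tool([
  [[0.15, 0.2, 0.01], 0, 1.5],
])

```text
clock: 14.8
eef_pos: [580.0, -232.2, 281.5]
tcp_rot: [-3.138, 0.002, 1.691]
contact_force: [-6.0, -5.6, -0.4]
opening: 0.257
```

>>> servo_tool([
  [[0.14, 0.21, 0.0], 0, 1.5],
])

```text
clock: 14.88
eef_pos: [581.5, -230.2, 281.6]
tcp_rot: [-3.138, 0.002, 1.691]
contact_force: [-5.7, -6.9, 0.2]
opening: 0.255
```

>>> servo_tool([
  [[0.14, 0.21, 0.0], 0, 1.5],
])

```text
clock: 14.97
eef_pos: [582.9, -228.1, 281.6]
tcp_rot: [-3.138, 0.002, 1.691]
contact_force: [-5.4, -6.8, 0.5]
opening: 0.255
```

>>> servo_tool([
  [[0.12, 0.22, 0.01], 0, 1.5],
])

```text
clock: 15.05
eef_pos: [584.2, -226.0, 281.7]
tcp_rot: [-3.138, 0.002, 1.691]
contact_force: [-5.5, -6.4, -0.7]
opening: 0.253
```

>>> servo_tool([
  [[0.1, 0.23, 0.0], 0, 1.5],
])

```text
clock: 15.13
eef_pos: [585.3, -223.7, 281.8]
tcp_rot: [-3.138, 0.002, 1.691]
contact_force: [-4.3, -6.5, -0.4]
opening: 0.254
```

>>> servo_tool([
  [[0.1, 0.23, 0.0], 0, 1.5],
])

```text
clock: 15.22
eef_pos: [586.4, -221.5, 281.8]
tcp_rot: [-3.139, 0.003, 1.691]
contact_force: [-5.1, -7.0, -0.4]
opening: 0.251
```

>>> servo_tool([
  [[0.08, 0.24, 0.01], 0, 1.5],
])

```text
clock: 15.3
eef_pos: [587.2, -219.1, 281.9]
tcp_rot: [-3.139, 0.003, 1.691]
contact_force: [-4.6, -7.5, -0.9]
opening: 0.251
```

>>> servo_tool([
  [[0.07, 0.24, 0.0], 0, 1.5],
])

```text
clock: 15.38
eef_pos: [588.0, -216.7, 281.9]
tcp_rot: [-3.139, 0.003, 1.691]
contact_force: [-4.2, -8.0, 0.2]
opening: 0.254
```

>>> servo_tool([
  [[0.06, 0.25, 0.0], 0, 1.5],
])

```text
clock: 15.47
eef_pos: [588.7, -214.3, 282.0]
tcp_rot: [-3.139, 0.003, 1.69]
contact_force: [-3.5, -7.8, -0.1]
opening: 0.251
```

>>> servo_tool([
  [[0.05, 0.24, 0.01], 0, 1.5],
])

```text
clock: 15.55
eef_pos: [589.2, -211.9, 282.1]
tcp_rot: [-3.139, 0.003, 1.691]
contact_force: [-3.9, -6.5, -1.1]
opening: 0.258
```

>>> servo_tool([
  [[0.03, 0.25, 0.0], 0, 1.5],
])

```text
clock: 15.63
eef_pos: [589.6, -209.5, 282.1]
tcp_rot: [-3.139, 0.003, 1.691]
contact_force: [-2.8, -6.9, -0.0]
opening: 0.254
```

>>> servo_tool([
  [[0.02, 0.25, 0.0], 0, 1.5],
])

```text
clock: 15.72
eef_pos: [589.9, -207.0, 282.2]
tcp_rot: [-3.14, 0.003, 1.691]
contact_force: [-2.8, -7.3, -0.4]
opening: 0.256
```

>>> servo_tool([
  [[0.01, 0.25, 0.01], 0, 1.5],
])

```text
clock: 15.8
eef_pos: [590.1, -204.5, 282.3]
tcp_rot: [-3.14, 0.003, 1.691]
contact_force: [-1.7, -8.1, -0.4]
opening: 0.254
```

>>> servo_tool([
  [[-0.01, 0.25, 0.0], 0, 1.5],
])

```text
clock: 15.88
eef_pos: [590.1, -202.1, 282.3]
tcp_rot: [-3.14, 0.003, 1.691]
contact_force: [-2.0, -8.2, -0.3]
opening: 0.256
```

>>> servo_tool([
  [[-0.02, 0.25, 0.01], 0, 1.5],
])

```text
clock: 15.97
eef_pos: [590.0, -199.6, 282.4]
tcp_rot: [-3.14, 0.003, 1.691]
contact_force: [-2.0, -8.9, -1.9]
opening: 0.257
```

>>> servo_tool([
  [[-0.03, 0.25, 0.0], 0, 1.5],
])

```text
clock: 16.05
eef_pos: [589.7, -197.1, 282.5]
tcp_rot: [-3.14, 0.004, 1.691]
contact_force: [-1.3, -8.2, -1.1]
opening: 0.258
```

>>> servo_tool([
  [[-0.05, 0.25, 0.0], 0, 1.5],
])

```text
clock: 16.13
eef_pos: [589.4, -194.7, 282.5]
tcp_rot: [-3.141, 0.004, 1.691]
contact_force: [-0.2, -8.0, -0.2]
opening: 0.254
```

>>> servo_tool([
  [[-0.06, 0.25, 0.01], 0, 1.5],
])

```text
clock: 16.22
eef_pos: [588.8, -192.1, 282.6]
tcp_rot: [-3.141, 0.004, 1.691]
contact_force: [-0.4, -8.5, -2.1]
opening: 0.253
```

>>> servo_tool([
  [[-0.07, 0.24, 0.0], 0, 1.5],
])

```text
clock: 16.3
eef_pos: [588.3, -189.8, 282.7]
tcp_rot: [-3.141, 0.004, 1.691]
contact_force: [-0.9, -8.3, -1.3]
opening: 0.255
```

>>> servo_tool([
  [[-0.08, 0.23, 0.0], 0, 1.5],
])

```text
clock: 16.38
eef_pos: [587.6, -187.5, 282.7]
tcp_rot: [-3.141, 0.004, 1.691]
contact_force: [-0.1, -8.8, -1.2]
opening: 0.251
```

>>> servo_tool([
  [[-0.1, 0.24, 0.01], 0, 1.5],
])

```text
clock: 16.47
eef_pos: [586.7, -185.1, 282.8]
tcp_rot: [3.142, 0.004, 1.691]
contact_force: [0.9, -7.9, -1.4]
opening: 0.255
```

>>> servo_tool([
  [[-0.11, 0.22, 0.0], 0, 1.5],
])

```text
clock: 16.55
eef_pos: [585.7, -182.8, 282.9]
tcp_rot: [3.141, 0.004, 1.691]
contact_force: [1.1, -8.8, -1.8]
opening: 0.255
```

>>> servo_tool([
  [[-0.12, 0.22, 0.0], 0, 1.5],
])

```text
clock: 16.63
eef_pos: [584.6, -180.6, 282.9]
tcp_rot: [3.141, 0.004, 1.691]
contact_force: [1.6, -8.0, -0.9]
opening: 0.255
```

>>> servo_tool([
  [[-0.13, 0.22, 0.01], 0, 1.5],
])

```text
clock: 16.72
eef_pos: [583.4, -178.4, 283.0]
tcp_rot: [3.141, 0.004, 1.691]
contact_force: [1.7, -7.8, -1.7]
opening: 0.255
```

>>> servo_tool([
  [[-0.14, 0.2, 0.0], 0, 1.5],
])

```text
clock: 16.8
eef_pos: [582.1, -176.4, 283.1]
tcp_rot: [3.14, 0.004, 1.691]
contact_force: [2.3, -7.8, -1.2]
opening: 0.253
```

>>> servo_tool([
  [[-0.15, 0.2, 0.0], 0, 1.5],
])

```text
clock: 16.88
eef_pos: [580.8, -174.4, 283.1]
tcp_rot: [3.14, 0.004, 1.691]
contact_force: [2.8, -8.6, -0.9]
opening: 0.257
```

>>> servo_tool([
  [[-0.17, 0.19, 0.01], 0, 1.5],
])

```text
clock: 16.97
eef_pos: [579.2, -172.4, 283.2]
tcp_rot: [3.14, 0.004, 1.691]
contact_force: [4.0, -7.3, -1.7]
opening: 0.254
```

>>> servo_tool([
  [[-0.17, 0.19, 0.0], 0, 1.5],
])

```text
clock: 17.05
eef_pos: [577.5, -170.5, 283.2]
tcp_rot: [3.14, 0.004, 1.691]
contact_force: [3.2, -8.1, -2.2]
opening: 0.261
```

>>> servo_tool([
  [[-0.18, 0.17, 0.0], 0, 1.5],
])

```text
clock: 17.13
eef_pos: [575.8, -168.7, 283.3]
tcp_rot: [3.139, 0.004, 1.691]
contact_force: [4.8, -7.4, -1.7]
opening: 0.255
```

>>> servo_tool([
  [[-0.19, 0.16, 0.01], 0, 1.5],
])

```text
clock: 17.22
eef_pos: [574.0, -167.1, 283.4]
tcp_rot: [3.139, 0.004, 1.691]
contact_force: [3.9, -6.2, -2.1]
opening: 0.259
```

>>> servo_tool([
  [[-0.2, 0.16, 0.0], 0, 1.5],
])

```text
clock: 17.3
eef_pos: [572.1, -165.4, 283.4]
tcp_rot: [3.139, 0.004, 1.691]
contact_force: [5.4, -7.4, -1.8]
opening: 0.255
```

>>> servo_tool([
  [[-0.21, 0.14, 0.0], 0, 1.5],
])

```text
clock: 17.38
eef_pos: [570.2, -164.0, 283.5]
tcp_rot: [3.139, 0.004, 1.691]
contact_force: [5.0, -6.1, -1.7]
opening: 0.252
```

>>> servo_tool([
  [[-0.22, 0.13, 0.01], 0, 1.5],
])

```text
clock: 17.47
eef_pos: [568.1, -162.6, 283.6]
tcp_rot: [3.138, 0.004, 1.691]
contact_force: [5.8, -6.0, -2.9]
opening: 0.251
```

>>> servo_tool([
  [[-0.22, 0.12, 0.0], 0, 1.5],
])

```text
clock: 17.55
eef_pos: [566.0, -161.3, 283.7]
tcp_rot: [3.138, 0.004, 1.691]
contact_force: [5.4, -5.7, -1.6]
opening: 0.253
```

>>> servo_tool([
  [[-0.22, 0.11, 0.01], 0, 1.5],
])

```text
clock: 17.63
eef_pos: [563.8, -160.1, 283.7]
tcp_rot: [3.138, 0.003, 1.691]
contact_force: [6.5, -4.6, -3.5]
opening: 0.257
```

>>> servo_tool([
  [[-0.24, 0.09, 0.0], 0, 1.5],
])

```text
clock: 17.72
eef_pos: [561.6, -159.1, 283.8]
tcp_rot: [3.138, 0.003, 1.691]
contact_force: [7.3, -4.4, -1.7]
opening: 0.255
```

>>> servo_tool([
  [[-0.23, 0.09, 0.0], 0, 1.5],
])

```text
clock: 17.8
eef_pos: [559.4, -158.1, 283.9]
tcp_rot: [3.137, 0.003, 1.691]
contact_force: [7.9, -3.5, -2.1]
opening: 0.252
```

>>> servo_tool([
  [[-0.24, 0.07, 0.01], 0, 1.5],
])

```text
clock: 17.88
eef_pos: [557.0, -157.3, 283.9]
tcp_rot: [3.137, 0.003, 1.691]
contact_force: [7.1, -3.8, -2.6]
opening: 0.256
```

>>> servo_tool([
  [[-0.25, 0.06, 0.0], 0, 1.5],
])

```text
clock: 17.97
eef_pos: [554.6, -156.6, 284.0]
tcp_rot: [3.137, 0.003, 1.691]
contact_force: [7.7, -3.0, -1.4]
opening: 0.256
```

>>> servo_tool([
  [[-0.25, 0.04, 0.0], 0, 1.5],
])

```text
clock: 18.05
eef_pos: [552.2, -156.0, 284.1]
tcp_rot: [3.137, 0.002, 1.691]
contact_force: [7.5, -1.3, -0.8]
opening: 0.252
```

>>> servo_tool([
  [[-0.24, 0.03, 0.01], 0, 1.5],
])

```text
clock: 18.13
eef_pos: [549.8, -155.6, 284.1]
tcp_rot: [3.137, 0.002, 1.691]
contact_force: [8.0, -1.1, -2.4]
opening: 0.254
```

>>> servo_tool([
  [[-0.25, 0.02, 0.0], 0, 1.5],
])

```text
clock: 18.22
eef_pos: [547.3, -155.3, 284.2]
tcp_rot: [3.137, 0.002, 1.691]
contact_force: [8.2, -0.7, -1.4]
opening: 0.259
```

>>> servo_tool([
  [[-0.25, 0.01, 0.01], 0, 1.5],
])

```text
clock: 18.3
eef_pos: [544.9, -155.0, 284.3]
tcp_rot: [3.137, 0.002, 1.691]
contact_force: [8.8, -0.4, -1.2]
opening: 0.253
```

>>> servo_tool([
  [[-0.25, -0.01, 0.01], 0, 1.5],
])

```text
clock: 18.38
eef_pos: [542.3, -155.0, 284.4]
tcp_rot: [3.137, 0.002, 1.691]
contact_force: [8.5, 0.2, -1.5]
opening: 0.253
```

>>> servo_tool([
  [[-0.25, -0.02, 0.0], 0, 1.5],
])

```text
clock: 18.47
eef_pos: [539.8, -155.1, 284.4]
tcp_rot: [3.137, 0.001, 1.691]
contact_force: [8.7, 2.1, -1.1]
opening: 0.256
```

>>> servo_tool([
  [[-0.25, -0.03, 0.01], 0, 1.5],
])

```text
clock: 18.55
eef_pos: [537.3, -155.2, 284.5]
tcp_rot: [3.137, 0.001, 1.691]
contact_force: [7.8, 1.9, -1.3]
opening: 0.254
```

>>> servo_tool([
  [[-0.24, -0.05, 0.01], 0, 1.5],
])

```text
clock: 18.63
eef_pos: [534.8, -155.6, 284.6]
tcp_rot: [3.137, 0.001, 1.691]
contact_force: [7.9, 3.3, -0.0]
opening: 0.252
```

>>> servo_tool([
  [[-0.25, -0.05, 0.0], 0, 1.5],
])

```text
clock: 18.72
eef_pos: [532.4, -156.0, 284.6]
tcp_rot: [3.137, 0.0, 1.691]
contact_force: [8.0, 3.4, 0.4]
opening: 0.252
```

>>> servo_tool([
  [[-0.24, -0.08, 0.01], 0, 1.5],
])

```text
clock: 18.8
eef_pos: [529.9, -156.6, 284.7]
tcp_rot: [3.137, 0.0, 1.691]
contact_force: [6.6, 5.4, -0.5]
opening: 0.254
```

>>> servo_tool([
  [[-0.24, -0.08, 0.01], 0, 1.5],
])

```text
clock: 18.88
eef_pos: [527.4, -157.3, 284.8]
tcp_rot: [3.137, -0.0, 1.691]
contact_force: [6.4, 4.1, 0.4]
opening: 0.254
```

>>> servo_tool([
  [[-0.23, -0.1, 0.0], 0, 1.5],
])

```text
clock: 18.97
eef_pos: [525.1, -158.2, 284.8]
tcp_rot: [3.137, -0.0, 1.691]
contact_force: [6.7, 4.8, 1.5]
opening: 0.255
```

>>> servo_tool([
  [[-0.22, -0.1, 0.01], 0, 1.5],
])

```text
clock: 19.05
eef_pos: [522.8, -159.1, 284.9]
tcp_rot: [3.137, -0.001, 1.691]
contact_force: [6.5, 5.7, 0.6]
opening: 0.255
```

>>> servo_tool([
  [[-0.23, -0.12, 0.01], 0, 1.5],
])

```text
clock: 19.13
eef_pos: [520.6, -160.2, 284.9]
tcp_rot: [3.137, -0.001, 1.691]
contact_force: [7.7, 7.9, -1.5]
opening: 0.252
```

>>> servo_tool([
  [[-0.09, -0.05, 0.0], 0, 1.5],
])

```text
clock: 19.22
eef_pos: [519.7, -160.5, 285.0]
tcp_rot: [3.137, -0.001, 1.691]
contact_force: [9.2, 8.8, -1.0]
opening: 0.256
```

>>> servo_tool([
  [[-0.09, -0.05, 0.0], 0, 1.5],
])

```text
clock: 19.3
eef_pos: [519.1, -160.9, 285.0]
tcp_rot: [3.136, -0.001, 1.69]
contact_force: [9.2, 8.1, -0.8]
opening: 0.255
```

>>> servo_tool([
  [[-0.07, -0.04, 0.0], 0, 1.5],
])

```text
clock: 19.38
eef_pos: [518.5, -161.2, 285.0]
tcp_rot: [3.136, -0.001, 1.691]
contact_force: [9.9, 9.6, -0.8]
opening: 0.254
```

>>> servo_tool([
  [[-0.07, -0.04, 0.0], 0, 1.5],
])

```text
clock: 19.47
eef_pos: [518.0, -161.5, 285.0]
tcp_rot: [3.136, -0.001, 1.691]
contact_force: [9.9, 8.1, -0.1]
opening: 0.259
```

>>> servo_tool([
  [[-0.09, -0.05, 0.0], 0, 1.5],
])

```text
clock: 19.55
eef_pos: [517.3, -161.9, 285.1]
tcp_rot: [3.135, -0.002, 1.691]
contact_force: [10.3, 9.6, -1.5]
opening: 0.254
```

>>> servo_tool([
  [[0, 0, 0.0], 0, 1.5],
])

```text
clock: 19.63
eef_pos: [517.2, -162.0, 285.0]
tcp_rot: [3.136, -0.002, 1.691]
contact_force: [10.4, 9.9, -0.6]
opening: 0.259
```

>>> servo_tool([
  [[-0.07, -0.05, 0.0], 0, 1.5],
])

```text
clock: 19.72
eef_pos: [516.7, -162.3, 285.1]
tcp_rot: [3.135, -0.002, 1.691]
contact_force: [11.0, 10.7, -1.9]
opening: 0.255
```

>>> servo_tool([
  [[-0.07, -0.05, 0.0], 0, 1.5],
])

```text
clock: 19.8
eef_pos: [516.1, -162.7, 285.1]
tcp_rot: [3.135, -0.002, 1.691]
contact_force: [11.2, 11.0, -0.1]
opening: 0.252
```

>>> servo_tool([
  [[-0.04, -0.03, 0.0], 0, 1.5],
])

```text
clock: 19.88
eef_pos: [515.7, -162.9, 285.1]
tcp_rot: [3.135, -0.002, 1.691]
contact_force: [10.0, 11.0, -1.2]
opening: 0.252
```

Run:
```python
from h import *
s=r.sense(); print(s['contact_force'],s['wrist_torque'],s['eef_pos'],s['tcp_rot'])
d=grab('side')
s=r.sense(); print(s['contact_force'],s['wrist_torque'],s['eef_pos'])
P=np.array([541,-202.5,0]); u,v=map(int,proj(d,P+[0,0,140])); x0,y0=u-45,v-55; print(x0,y0)
g=np.clip(d['frame'][y0:y0+90,x0:x0+90,::-1]*1.3,0,255).astype(np.uint8)
cv2.imwrite('pics/nut2.png',cv2.resize(g,None,fx=6,fy=6,interpolation=cv2.INTER_CUBIC))
for q in range(158,176): print(q,[tuple(int(k) for k in d['frame'][q,287+o]) for o in(-4,-2,0,2,4)])
W=cloud(d)
m=(np.hypot(W[...,0]-541,W[...,1]+202.5)<90)&(W[...,2]>222)&(W[...,2]<262); 
h,e=np.histogram(W[m][:,2],np.arange(222,264,3)); print(h,e)
```

```text
[10.02191998 11.03689297 -1.24366094] [ 1.81473096 -1.86370951 -0.02123319] [ 515.71039663 -162.88134292  285.07776064] [ 3.13493420e+00 -2.13554882e-03  1.69059178e+00]
[11.84112186 11.14549514 -0.41974312] [ 1.73525751 -1.77771453 -0.02342305] [ 515.69194323 -162.91626231  285.12092986]
242 106
158 [(21, 41, 37), (20, 41, 35), (15, 37, 31), (19, 41, 33), (24, 44, 40)]
159 [(18, 36, 31), (26, 42, 35), (18, 39, 34), (22, 41, 33), (16, 37, 31)]
160 [(24, 40, 35), (17, 37, 31), (16, 37, 32), (10, 36, 28), (21, 38, 33)]
161 [(22, 39, 33), (21, 41, 34), (23, 41, 34), (19, 39, 35), (17, 39, 35)]
162 [(37, 47, 41), (32, 46, 42), (37, 48, 43), (34, 48, 43), (28, 41, 38)]
163 [(56, 66, 62), (56, 62, 59), (58, 63, 58), (51, 59, 53), (48, 57, 54)]
164 [(72, 77, 77), (73, 79, 77), (76, 79, 77), (73, 79, 73), (68, 74, 70)]
165 [(78, 85, 81), (79, 86, 83), (80, 88, 82), (82, 85, 81), (83, 89, 85)]
166 [(81, 86, 85), (85, 91, 90), (89, 94, 90), (88, 94, 90), (91, 94, 91)]
167 [(85, 90, 87), (84, 90, 90), (87, 92, 92), (91, 96, 92), (96, 101, 98)]
168 [(100, 103, 100), (90, 94, 95), (92, 99, 95), (93, 100, 96), (102, 108, 105)]
169 [(110, 116, 114), (104, 110, 106), (101, 105, 103), (107, 113, 111), (113, 117, 116)]
170 [(103, 109, 108), (112, 116, 115), (110, 113, 113), (113, 116, 116), (111, 116, 114)]
171 [(93, 96, 94), (102, 106, 102), (103, 108, 106), (101, 103, 103), (95, 100, 94)]
172 [(72, 73, 69), (78, 83, 80), (82, 86, 83), (76, 80, 77), (79, 76, 70)]
173 [(90, 75, 58), (76, 69, 63), (70, 68, 60), (77, 68, 59), (105, 90, 68)]
174 [(145, 119, 80), (115, 94, 67), (111, 92, 67), (116, 97, 67), (150, 122, 84)]
175 [(186, 149, 100), (167, 132, 88), (166, 134, 89), (166, 132, 89), (180, 144, 97)]
[  6   1   3   1   8  11  21  44 106 174 102  19   4] [222 225 228 231 234 237 240 243 246 249 252 255 258 261]
```

View pics/nut2.png

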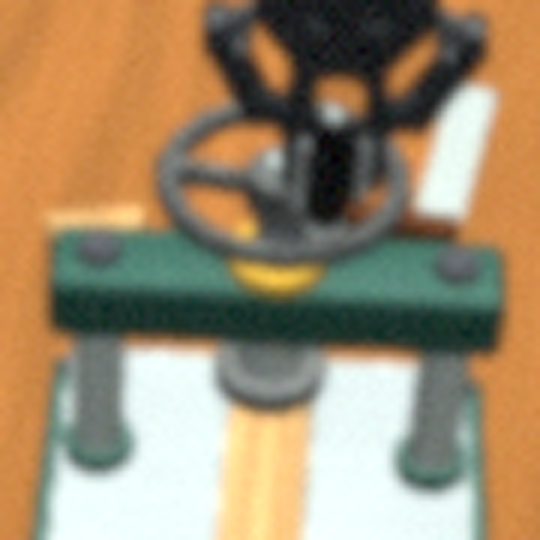

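Run:
```python
from arc import *; r=np.radians
t=arc(2.239,[r(-3),r(-4),r(-4)])
t=arc(t,[r(-6),r(-10),r(-10),r(-10),r(-10)])
t=arc(t,[r(-10),r(-10),r(-10),r(-6),r(-4)]); print(t)
```

```text
end 2.047 [[[0.2, 0.15, -0.01], 0, 1.5], [[0.28, 0.18, -0.01], 0, 1.5], [[0.29, 0.17, -0.01], 0, 1.5]]
end 1.2442 [[[0.46, 0.21, -0.01], 0, 1.5], [[0.8, 0.23, -0.02], 0, 1.5], [[0.83, 0.09, -0.02], 0, 1.5], [[0.84, -0.05, -0.02], 0, 1.5], [[0.81, -0.2, -0.02], 0, 1.5]]
end 0.546 [[[0.77, -0.34, -0.02], 0, 1.5], [[0.69, -0.46, -0.02], 0, 1.5], [[0.61, -0.58, -0.02], 0, 1.5], [[0.31, -0.39, -0.01], 0, 1.5], [[0.18, -0.28, -0.01], 0, 1.5]]
0.5460306255655001
```

>>> servo_tool([
  [[0.2, 0.13, -0.01], 0, 1.5],
  [[0.28, 0.16, -0.01], 0, 1.5],
  [[0.29, 0.17, -0.01], 0, 1.5],
])

```text
clock: 20.18
eef_pos: [520.6, -160.1, 284.8]
tcp_rot: [-3.142, 0.001, 1.691]
contact_force: [-4.8, -0.3, 8.4]
opening: 0.255
```

>>> servo_tool([
  [[0.46, 0.21, 0.0], 0, 1.5],
  [[0.8, 0.23, -0.01], 0, 1.5],
  [[0.83, 0.09, -0.02], 0, 1.5],
  [[0.84, -0.05, -0.02], 0, 1.5],
  [[0.81, -0.2, -0.02], 0, 1.5],
])

```text
clock: 20.6
eef_pos: [557.1, -157.1, 283.8]
tcp_rot: [-3.139, -0.0, 1.691]
contact_force: [-7.0, 1.0, 7.5]
opening: 0.253
```

>>> servo_tool([
  [[0.77, -0.34, -0.01], 0, 1.5],
  [[0.69, -0.46, -0.02], 0, 1.5],
  [[0.61, -0.58, -0.02], 0, 1.5],
  [[0.31, -0.39, -0.01], 0, 1.5],
  [[0.18, -0.28, -0.01], 0, 1.5],
])

```text
clock: 21.02
eef_pos: [583.0, -177.5, 282.9]
tcp_rot: [-3.14, -0.001, 1.691]
contact_force: [-5.0, 4.6, 7.4]
opening: 0.252
```

>>> servo_tool([
  [[0, 0, 0], 0, 1.5],
  [[0, 0, 0], 0, 1.5],
])

```text
clock: 21.18
eef_pos: [583.1, -177.9, 282.9]
tcp_rot: [-3.141, 0.0, 1.691]
contact_force: [-2.8, 2.1, 4.5]
opening: 0.253
```

>>> servo_tool([
  [[0, 0, 0], 0, 3],
  [[0, 0, 0], 0, 5],
  [[0, 0, 0], 0, 5],
  [[0, 0, 0], 0, 5],
])

```text
clock: 21.52
eef_pos: [583.5, -177.6, 282.6]
tcp_rot: [-3.141, 0.0, 1.691]
contact_force: [-0.6, -0.1, -0.5]
opening: 0.583
```

>>> servo_tool([
  [[0, 0, 2], 0, 5],
  [[0, 0, 3], 0, 5],
  [[0, 0, 3], 0, 5],
  [[0, 0, 0], 0, 8.5],
])

```text
clock: 21.85
eef_pos: [585.7, -178.3, 369.1]
tcp_rot: [3.134, 0.004, 1.691]
contact_force: [0.8, -0.3, 0.4]
opening: 0.709
```

Run:
```python
from h import *
s=r.sense(); print(s['eef_pos'],s['qpos'])
d=grab('side'); save(d,'side3.png'); W=cloud(d)
t=grab('top'); save(t,'top3.png'); T=cloud(t)
for n,W in(('s',W),('t',T)):
    z=W[...,2]; c,sn=np.cos(.1127),np.sin(.1127)
    X=(W[...,0]-541)*c+(W[...,1]+202.5)*sn; Y=-(W[...,0]-541)*sn+(W[...,1]+202.5)*c
    P=(np.abs(X)<60)&(Y>45)&(Y<200)&(z>78)&(z<95)
    if P.sum()>20: print(n,P.sum(),np.percentile(X[P],[1,50,99]).round(1),np.percentile(Y[P],[1,99,100]).round(1),np.median(z[P]),np.polyfit(Y[P],X[P],1))
```

```text
[ 585.66579432 -178.26534596  369.06359784] [-2.97861934e-01  2.36754778e-01  1.51289151e+00 -1.11143330e-04
  1.38308974e+00 -4.17873708e-01]
s 466 [-19.7   2.8  25.1] [ 46.8 174.2 175.4] 86.20452282988941 [ 0.03347403 -1.21335239]
t 343 [-21.1   1.6  23.6] [ 67.  170.3 171.2] 84.68313980055996 [-0.01970977  4.01576069]
```

View pics/side3.png

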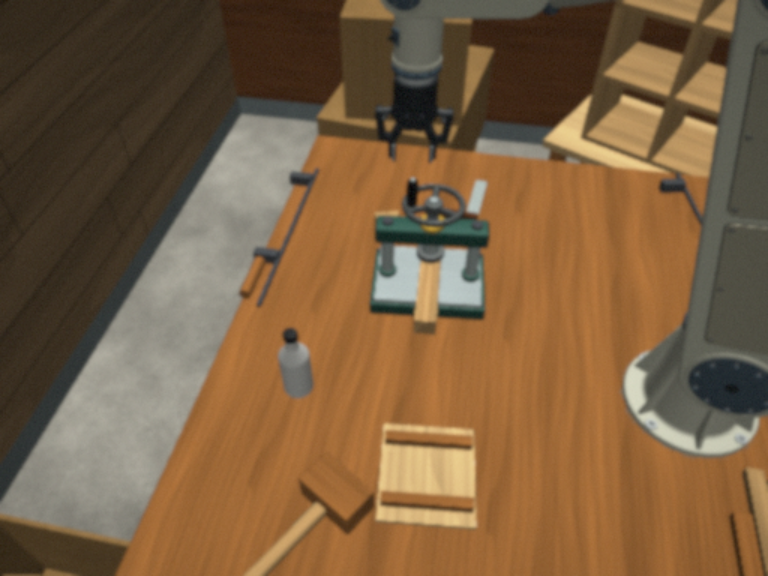

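View pics/top3.png

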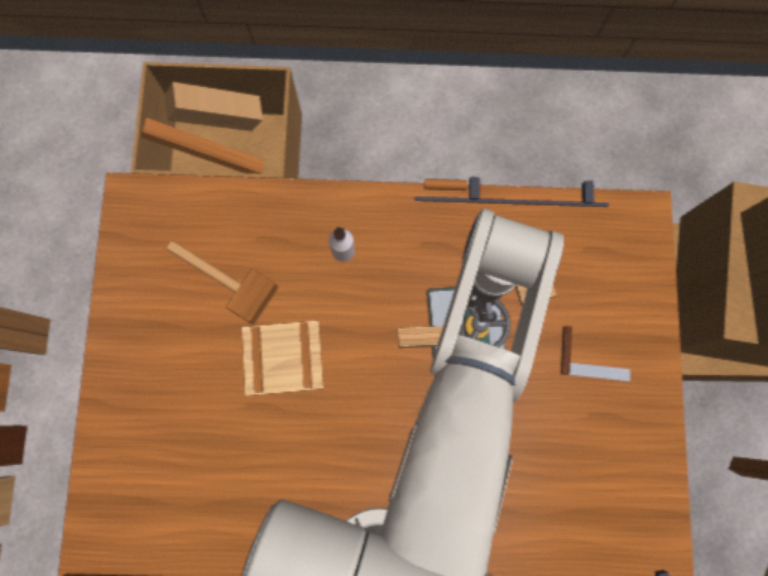

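>>> servo_tool([
  [[-1.4, 2.8, 0], -0.01, 8.5],
  [[-1.6, 3.2, 0], -0.01, 8.5],
  [[-1.6, 3.2, 0], -0.01, 8.5],
  [[-1.2, 2.1, -1], -0.01, 8.5],
  [[0, 0, -2], 0, 8.5],
])

```text
clock: 22.37
eef_pos: [523.9, -61.4, 333.4]
tcp_rot: [3.14, -0.001, 1.652]
contact_force: [0.8, 0.2, 1.0]
opening: 0.995
```

>>> servo_tool([
  [[0, 0, -3.5], 0, 8.5],
  [[0, 0, -4], 0, 8.5],
  [[0, 0, -4], 0, 8.5],
  [[0, 0, -4], 0, 8.5],
  [[0, 0, -2], 0, 8.5],
])

```text
clock: 22.78
eef_pos: [521.7, -64.0, 152.3]
tcp_rot: [-3.135, -0.001, 1.651]
contact_force: [-0.9, 1.1, -0.6]
opening: 0.997
```

>>> servo_tool([
  [[0, 0, 0], 0, 8.5],
])

```text
clock: 22.87
eef_pos: [521.1, -63.9, 152.1]
tcp_rot: [-3.132, -0.002, 1.651]
contact_force: [-0.3, -0.1, -0.2]
opening: 0.996
```

>>> servo_tool([
  [[0.65, -0.1, -1], 0, 8.5],
  [[0, 0, -2.5], 0, 8.5],
  [[0, 0, -3], 0, 8.5],
  [[0, 0, -2.3], 0, 8.5],
  [[0, 0, 0], 0, 8.5],
])

```text
clock: 23.28
eef_pos: [530.7, -65.4, 67.2]
tcp_rot: [-3.138, -0.001, 1.651]
contact_force: [-0.7, -0.6, 0.1]
opening: 0.992
```

Run:
```python
from h import *
s=r.sense(); d=grab('side'); u,v=map(int,proj(d,s['eef_pos'])); 
x0,y0=u-60,v-70; print(x0,y0,proj(d,s['eef_pos']))
g=d['frame'][y0:v+40,x0:u+60,::-1]; cv2.imwrite(f'pics/side4.png',cv2.resize(g,None,fx=5,fy=5,interpolation=cv2.INTER_CUBIC))
```

```text
223 138 (np.float64(283.33599007151815), np.float64(208.81381023864628))
```

View pics/side4.png

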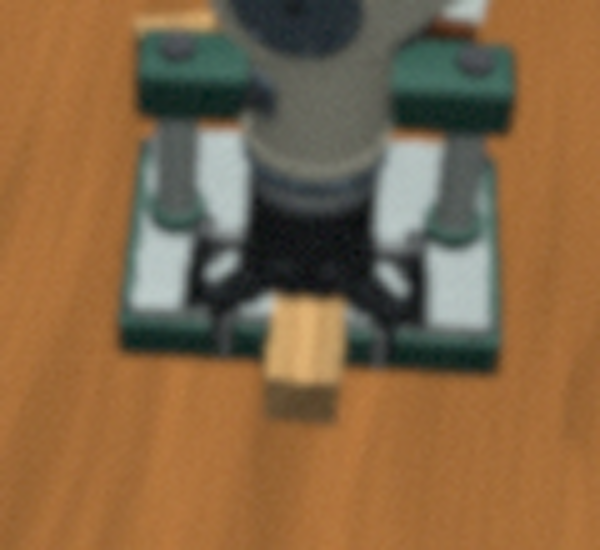

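>>> servo_tool([
  [[-0.3, 0, -0.4], 0, 8.5],
  [[0, 0, 0], 0, 6],
  [[0, 0, 0], 0, 4],
  [[0, 0, 0], 0, 3.5],
  [[0, 0, 0], 0, 3.5],
], squeeze=70)

```text
clock: 23.75
eef_pos: [529.7, -65.6, 67.0]
tcp_rot: [3.14, 0.0, 1.651]
contact_force: [-1.8, 0.1, 7.7]
opening: 0.515
```

>>> servo_tool([
  [[0, 0, 0], 0, 3.5],
  [[0, 0, 0], 0, 3.5],
])

```text
clock: 23.92
eef_pos: [529.7, -65.6, 67.0]
tcp_rot: [3.14, 0.0, 1.651]
contact_force: [-1.0, 1.6, 7.4]
opening: 0.516
```

>>> servo_tool([
  [[0, 0, 0.4], 0, 3.5],
  [[0, 0, 0.4], 0, 3.5],
  [[0, 0, 0.2], 0, 3.5],
  [[0, 0, 0], 0, 3.5],
])

```text
clock: 24.25
eef_pos: [529.2, -65.6, 76.4]
tcp_rot: [3.141, 0.0, 1.651]
contact_force: [-0.5, -0.1, -1.2]
opening: 0.512
```

>>> servo_tool([
  [[-0.1, 1, 0], 0, 3.5],
  [[-0.2, 2, 0], 0, 3.5],
  [[-0.3, 2.5, 0], 0, 3.5],
  [[-0.3, 2.5, 0], 0, 3.5],
  [[-0.2, 2, 0], 0, 3.5],
])

```text
clock: 24.67
eef_pos: [517.0, 36.4, 75.5]
tcp_rot: [-3.141, -0.0, 1.65]
contact_force: [0.1, 0.4, -2.2]
opening: 0.515
```

>>> servo_tool([
  [[-0.2, 1.5, 0], 0, 3.5],
  [[0, 0, 0], 0, 3.5],
])

```text
clock: 24.83
eef_pos: [515.0, 52.3, 75.5]
tcp_rot: [-3.141, -0.001, 1.653]
contact_force: [-0.6, 0.4, -1.1]
opening: 0.513
```

Run:
```python
from h import *
s=r.sense(); print(s['eef_pos'],s['contact_force'],s['wrist_torque'])
d=grab('side'); save(d,'side5.png'); t=grab('top'); save(t,'top5.png')
```

```text
[515.03744427  52.28466824  75.5425219 ] [-0.58783426  0.39653904 -1.11041938] [ 0.13997918 -0.04343573 -0.0173344 ]
```

View pics/side5.png

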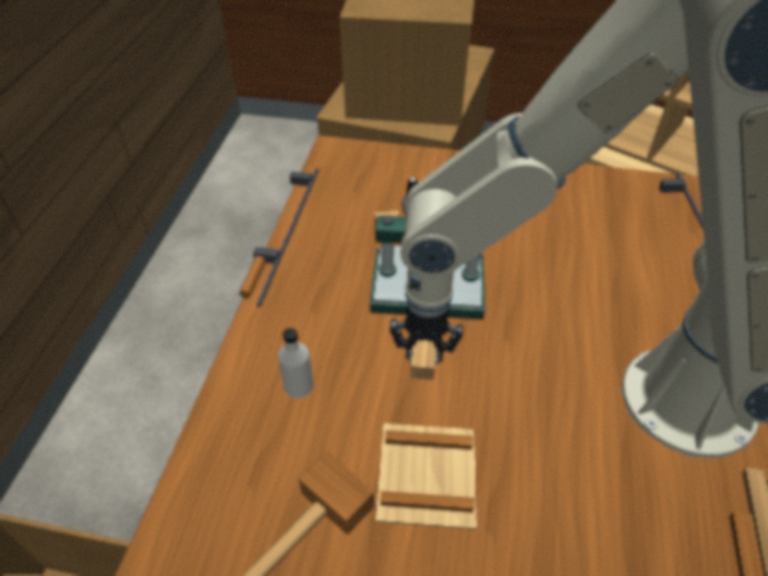

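View pics/top5.png

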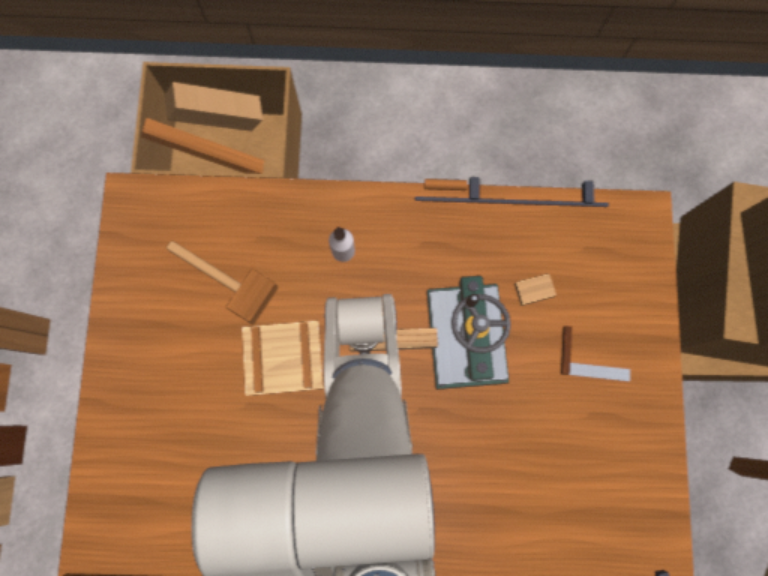

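>>> servo_tool([
  [[0, 1, 1], 0, 3.5],
  [[0, 1, 2.5], 0, 3.5],
  [[0, 1, 2.5], 0.03, 3.5],
  [[0, 1, 1], 0, 3.5],
  [[0, 0, 0], 0, 3.5],
])

```text
clock: 25.35
eef_pos: [517.9, 91.0, 148.6]
tcp_rot: [3.136, -0.001, 1.68]
contact_force: [-0.3, -0.3, -1.8]
opening: 0.512
```

```bash
cat > bar.py <<'E'
from h import *
s=r.sense(); e=s['eef_pos']; yaw=s['tcp_rot'][2]-np.pi/2; print(e.round(1),yaw,s['contact_force'])
c,sn=np.cos(yaw),np.sin(yaw); zt=e[2]+20
for n in('side','top'):
    d=grab(n); W=cloud(d); z=W[...,2]; rgb=d['frame'].astype(int)
    X=(W[...,0]-e[0])*c+(W[...,1]-e[1])*sn; Y=-(W[...,0]-e[0])*sn+(W[...,1]-e[1])*c
    wood=(rgb[...,0]-rgb[...,2]>35)&(rgb[...,0]>90)
    P=(np.abs(X)<45)&(Y>-230)&(Y<80)&(z>e[2]-15)&(z<e[2]+40)&wood
    if P.sum()<15: print(n,'few',P.sum()); continue
    for nm,Q in(('tail',P&(Y<-45)),('head',P&(Y>14))):
        if Q.sum()<8: print(nm,'few'); continue
        print(n,nm,Q.sum(),'X',np.percentile(X[Q],[2,50,98]).round(1),'Y',np.percentile(Y[Q],[0,1,99,100]).round(1),'z',np.percentile(z[Q],[5,50,95]).round(1),'slopeX',np.polyfit(Y[Q],X[Q],1)[0].round(3),'slopez',np.polyfit(Y[Q],z[Q],1)[0].round(3))
E
python3 bar.py
```

```text
[517.9  91.  148.6] 0.10925363556793188 [-0.34770949 -0.29509278 -1.75553436]
tail few
side head 217 X [-20.6   1.7  22.5] Y [14.2 14.7 37.5 38.3] z [136.6 164.7 169.2] slopeX 0.089 slopez -0.83
top tail 432 X [-26.3  -5.6  17.7] Y [-177.1 -175.7  -72.8  -70.8] z [153.9 163.6 169.2] slopeX 0.009 slopez -0.002
top head 10 X [-24.3 -23.3 -18.9] Y [20.4 20.5 32.2 32.2] z [139.6 160.1 166.4] slopeX 0.272 slopez 1.14
```

>>> servo_tool([
  [[-0.4, 2, 0], 0.02, 3.5],
  [[-0.7, 3.3, 0], 0, 3.5],
  [[-0.8, 3.8, 0], 0, 3.5],
  [[-0.8, 3.8, 0], 0, 3.5],
  [[-0.8, 3.8, 0], 0, 3.5],
])

```text
clock: 25.87
eef_pos: [479.6, 256.8, 144.0]
tcp_rot: [-3.139, 0.001, 1.699]
contact_force: [0.0, 0.9, -1.2]
opening: 0.511
```

>>> servo_tool([
  [[-0.8, 3.6, 0], 0, 3.5],
  [[-0.6, 3, 0], 0, 3.5],
  [[0, 0, 0], 0, 3.5],
  [[0, 0, 0], 0, 3.5],
])

```text
clock: 26.2
eef_pos: [465.8, 322.9, 143.9]
tcp_rot: [-3.139, 0.001, 1.703]
contact_force: [0.2, -0.3, -1.6]
opening: 0.513
```

```bash
python3 bar.py
python3 - <<'E'
from h import *
d=grab('top'); save(d,'top6.png'); 
W=np.load('top0.npz')['W']; z=W[...,2]
m=(z>20)&(z<90)&(W[...,1]>240)&(W[...,0]>470)&(W[...,0]<700)
P=W[m]; c,s=np.cos(.116),np.sin(.116)
X=(P[:,0]-475.3)*c+(P[:,1]-254.4)*s; Y=-(P[:,0]-475.3)*s+(P[:,1]-254.4)*c
k=(P[:,2]>36); print('mallet sticks-frame X min',np.sort(X[k])[:8].round(), 'at Y',Y[k][np.argsort(X[k])[:8]].round())
E
```

```text
[465.8 322.9 143.9] 0.13186872319692666 [ 0.22571769 -0.2647805  -1.61300634]
tail few
side head 280 X [-20.    2.6  23.1] Y [14.  14.5 36.4 36.8] z [133.7 160.9 164.8] slopeX -0.087 slopez -0.755
top tail 567 X [-25.   -3.7  19.2] Y [-177.9 -177.6  -46.6  -45.2] z [146.  161.  166.2] slopeX 0.016 slopez 0.008
head few
mallet sticks-frame X min [90. 91. 91. 93. 93. 93. 93. 95.] at Y [68. 66. 63. 70. 64. 67. 61. 76.]
```

View pics/top6.png

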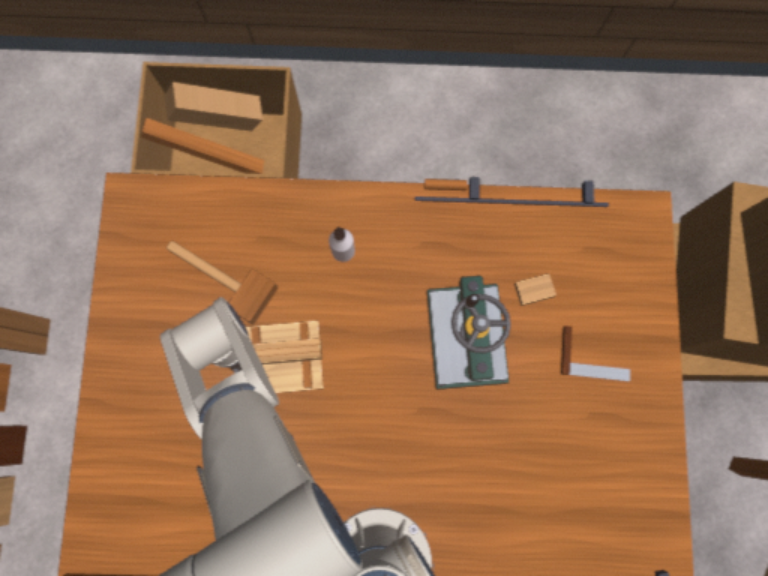

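>>> servo_tool([
  [[0.27, 0.17, -1], 0, 3.5],
  [[0, 0, -2.5], 0, 3.5],
  [[0, 0, -2.5], 0, 3.5],
  [[0, 0, -1.5], 0, 3.5],
  [[0, 0, 0], 0, 3.5],
])

```text
clock: 26.77
eef_pos: [467.9, 321.7, 67.0]
tcp_rot: [-3.136, 0.003, 1.699]
contact_force: [0.1, -0.1, -1.7]
opening: 0.513
```

>>> servo_tool([
  [[0, 0, 0], 0, 3.5],
])

```text
clock: 26.85
eef_pos: [469.3, 323.0, 69.7]
tcp_rot: [-3.139, 0.001, 1.699]
contact_force: [0.1, 0.0, -0.7]
opening: 0.513
```

```bash
cat > bar2.py <<'E'
from h import *
s=r.sense(); print(s['eef_pos'].round(1),s['tcp_rot'].round(3),s['contact_force'])
c,sn=np.cos(.116),np.sin(.116)
for n,o in(('top',(474.85,252.86)),('side',(475.97,256.03))):
    d=grab(n); W=cloud(d); z=W[...,2]; rgb=d['frame'].astype(int)
    X=(W[...,0]-o[0])*c+(W[...,1]-o[1])*sn; Y=-(W[...,0]-o[0])*sn+(W[...,1]-o[1])*c
    wood=(rgb[...,0]-rgb[...,2]>35)&(rgb[...,0]>90)
    P=(np.abs(X)<45)&(np.abs(Y)<130)&(z>56)&(z<110)&wood
    print(n,P.sum(),'X',np.percentile(X[P],[1,50,99]).round(1),'Y',np.percentile(Y[P],[0,1,99,100]).round(1),'z',np.percentile(z[P],[5,50,95]).round(1),'slopeX',np.polyfit(Y[P],X[P],1)[0].round(3),'slopez',np.polyfit(Y[P],z[P],1)[0].round(3))
E
python3 bar2.py
```

```text
[469.3 323.   69.7] [-3.139e+00  1.000e-03  1.699e+00] [ 0.06305073  0.0008332  -0.67076597]
top 547 X [-20.7   1.2  24.3] Y [-106.9 -106.3   35.6   42.2] z [77.  86.7 92.2] slopeX 0.02 slopez 0.004
side 440 X [-31.4   2.9  26.9] Y [ 53.2  54.9 104.4 105. ] z [63.9 88.5 92.4] slopeX 0.068 slopez -0.255
```

>>> servo_tool([
  [[-0.2, 0.1, -0.8], 0.015, 3.5],
  [[0, 0, -0.5], 0, 3.5],
  [[0, 0, -0.3], 0, 3.5],
  [[0, 0, 0], 0, 3.5],
  [[0, 0, 0], 0, 3.5],
])

```text
clock: 27.37
eef_pos: [467.5, 325.2, 54.7]
tcp_rot: [-3.141, 0.0, 1.716]
contact_force: [0.1, -0.0, -0.9]
opening: 0.517
```

>>> servo_tool([
  [[0, 0, -0.1], 0, 3.5],
  [[0, 0, -0.1], 0, 3.5],
  [[0, 0, 0], 0, 3.5],
])

```text
clock: 27.62
eef_pos: [467.6, 325.2, 52.7]
tcp_rot: [3.142, -0.0, 1.716]
contact_force: [0.1, -0.3, -2.7]
opening: 0.513
```

>>> servo_tool([
  [[0, 0, -0.1], 0, 3.5],
  [[0, 0, -0.05], 0, 3.5],
  [[0, 0, 0], 0, 3.5],
])

```text
clock: 27.87
eef_pos: [467.7, 325.3, 51.6]
tcp_rot: [3.141, -0.0, 1.716]
contact_force: [-0.8, 0.5, 1.9]
opening: 0.514
```

```bash
sed -i 's/z>56)&(z<110/z>60)\&(z<110/' bar2.py; python3 bar2.py
```

```text
[467.7 325.3  51.6] [ 3.141 -0.     1.716] [-0.75661807  0.52900072  1.93786323]
top 503 X [-20.9   2.2  24.2] Y [-104.1 -102.7   37.8   45.1] z [62.7 68.3 74.5] slopeX 0.005 slopez -0.001
side 371 X [-34.4   0.1  41.6] Y [ 57.1  57.3 105.3 105.9] z [65.2 70.  74.5] slopeX -0.015 slopez -0.117
```

>>> servo_tool([
  [[0, 0, 0], 0, 4.8],
  [[0, 0, 0], 0, 5.5],
  [[0, 0, 0], 0, 6.5],
  [[0, 0, 0], 0, 6.5],
  [[0, 0, 0], 0, 6.5],
], squeeze=20)

```text
clock: 28.38
eef_pos: [467.6, 325.2, 51.2]
tcp_rot: [3.142, 0.0, 1.716]
contact_force: [0.1, -0.1, -0.2]
opening: 0.762
```

>>> servo_tool([
  [[0, 0, 1], 0, 6.5],
  [[0, 0, 3], 0, 6.5],
  [[0, 0, 4], 0, 6.5],
  [[0, 0, 4], 0, 6.5],
  [[0, 0, 4], 0, 6.5],
])

```text
clock: 28.8
eef_pos: [467.2, 324.9, 213.6]
tcp_rot: [-3.141, 0.0, 1.716]
contact_force: [0.9, 0.5, -0.1]
opening: 0.757
```

>>> servo_tool([
  [[-1, 3, 2], 0, 6.5],
  [[-1, 3.5, 0], 0, 6.5],
  [[-1, 3.5, 0], 0, 6.5],
  [[-1, 3.5, 0], 0, 6.5],
  [[0, 0, 0], 0, 6.5],
])

```text
clock: 29.22
eef_pos: [425.9, 465.6, 232.6]
tcp_rot: [3.14, -0.004, 1.718]
contact_force: [-0.2, 0.2, 0.1]
opening: 0.758
```

```bash
python3 bar2.py
python3 - <<'E'
from h import *
d=grab('top'); save(d,'top7.png'); d=grab('side'); save(d,'side7.png')
E
```

```text
[425.9 465.6 232.6] [ 3.14  -0.004  1.718] [-0.17217067  0.22704943  0.07083396]
top 740 X [-21.2   1.3  23.9] Y [-104.1 -101.9  103.2  107. ] z [63.1 68.4 74.2] slopeX -0.011 slopez 0.005
side 499 X [ 0.7 13.9 24.3] Y [-100.9  -95.7   81.4   82.6] z [66.9 70.  73.3] slopeX -0.0 slopez -0.0
```

View pics/top7.png

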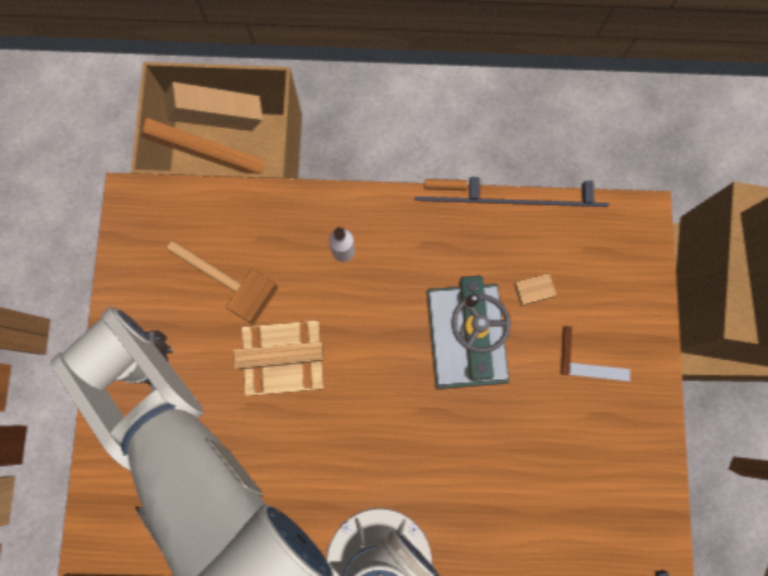

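View pics/side7.png

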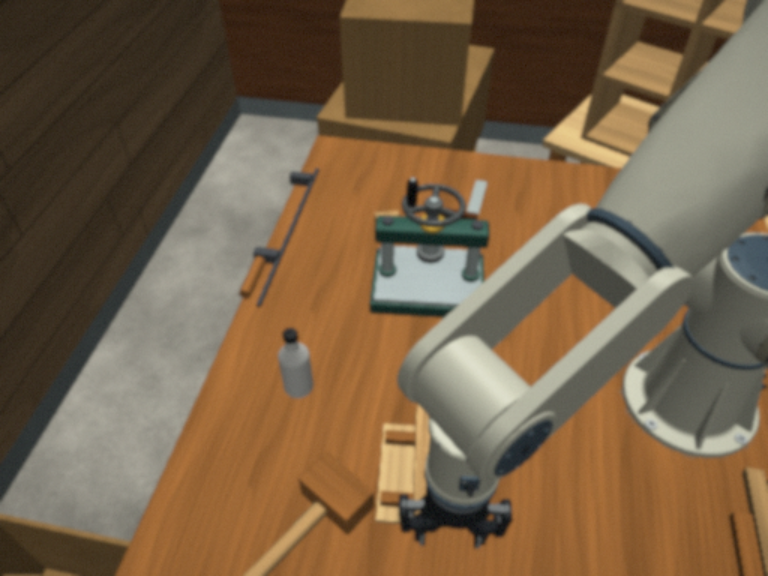

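```bash
python3 -c "
from h import *
print(r.sign_off())"
```

```text
the job is handed in; nothing more can be done
None
```

I wound the press up to its stop, backed it off a quarter turn, laid the bar across the drying sticks and handed the job in at about 29 s. No verdict was reported.

- **Screw:** I wound it up about 2.9 turns by the crank handle. At the stop I read 15–16 N along the path, up from about 8.5 N when turning freely, and at no call end did I read more than that. The side camera showed the boss hidden up under the bridge. I then backed it off by about 92° as measured at the tool, and released the handle.
- **Bar:** I drew it out towards the press's +y and set it on the sticks until I felt light contact (about 2 N), then let go. The last top-view check put its centre about 1 mm from the sticks' middle in each direction. It was about 0.01 rad off square, with its top at 68–70 mm (69 mm expected), so it lies flat. The other things look to be where they were in the last pictures.

**Less certain:**
- **Stop:** the force rose more softly there than the stiffness I had measured earlier would suggest (about 1–2 N per mm). I judged the stop from the force holding steady and from the picture. I did not push harder to confirm.
- **Cameras:** the two views differ by 3–4 mm in y, so I averaged them or corrected each for its offset.
- **Final side view:** the arm hid part of the bar, so the final position rests mainly on the top camera. The side view did agree on height and level.

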